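Seat the bottles, close the clamp, set the locking wheel

ROBOT

A 7-joint arm with a two-finger parallel gripper is mounted at the origin on a cart in front of the work surface, level with it; the furniture and walls round the work are solid. World frame = base frame: x ahead of the robot, y to its left, z up, the work surface at z = 0. Lengths are in m, angles in rad, forces in N, time in s.
With the tool pointing down it reaches from about 0.425 to 0.925 m from the base axis. Payload 6.8 kg.
Tool frame: the origin (TCP) lies on the mounting face of the last link; the fingertips stand 173 mm ahead of it and the grasp point (between the pads) lies 155 mm ahead of it; z points along the fingers, y is the direction in which the jaws open and shut (so a half turn about z gives the same grasp; the last joint's range is limited). The gripper opens to 85 mm and grips with 20 to 120 N. Pads are 22 mm wide; open, the fingers measure 114 mm over their backs; the gripper's body (76 mm by 85 mm) begins 54 mm behind the grasp point. The pads swing forward as they close: fully open they stand 13 mm farther back than shut.
Start: joints at [-1.209, 0.477, 0.022, 1.555, -0.011, 1.109, -0.083], TCP at [0.306, 0.602, 0.405] pointing down, gripper open.
Joint ranges: [-2.96, 2.96], [-0.34, 2.1], [-1.41, 1.46], [0.24, 2.44], [-1.37, 4.51], [0.17, 1.92], [-2.96, 2.96]. Speed limits (rad/s): [2.39, 2.39, 3.14, 3.14, 3.14, 3.14, 3.14].

INTERFACE

Orientations are given as a unit quaternion [w, x, y, z].
In Python, from station import sensors, read_camera, bot gives the robot as it stands. The module is installed in compiled form; this text tells all that it offers.
- The arm moves only by the tool play_rows, never from a script. Its argument "commands" is a list of rows, each a list of 4 numbers: the shift along the tool's x, y, z in m, then the turn about the tool's z in degrees. A call has 1 to 20 rows; each row shifts and turns the commanded pose from where the row before left it, along the tool's axes as they then stand; what a row does not reach is not made up. A row lasts 1/10 s, in which the tool goes at most 50 mm and 8.59 degrees, less where a joint would pass 70% of its speed; a pose out of reach is approached as far as the arm can. A call with a gripper value outside its range is refused whole. "claw" is the finger opening in m, from 0 to 0.0854, set as the call begins (left out, the last holds). The fingers move at their own pace and stop on an object; "force" is the grip in N (left out, the last holds). Time passes only in rows, so rows that do not move let the fingers close. It gives the time, the measured TCP pose, the force and the opening at its end, in the units of the state.
- sensors.get_obs(): the state, without advancing time (a new reading comes with each control period).
- read_camera(name): name is "scene" or "top"; returns a dict with "frame" (384x512x3 uint8, blue, green, red), "depth" (384x512 float32, m along the optical axis (not along the pixel's ray), 0 where there is no reading), "fx", "fy", "cx", "cy" (pixels), "rvec" (rotation vector, rad) and "tvec" (3), from world to camera coordinates, as OpenCV has them. Camera axes: x right, y down, z forward; pixel columns grow to the right and rows downward; lengths in m; the calibration is good to about 2 mm. A picture is of the moment at which its call begins.
- bot.hand_in(): hands the job in, once; it reports no verdict.
The state is a dict: "t": time; "q": joint angles; "joint_vel": joint speeds; "joint_torque": joint torques, N m; "eef_pos": TCP position; "tool_rot": TCP orientation; "contact_force": force on the tool from outside, world axes, zero at the start; "torque": the same for the moment, N m; "gripper_width": opening from 0.0 (shut) to 1.0 (fully open).
Only numpy, scipy, OpenCV 4.12 (cv2) and the standard library are available. Lean on these libraries where they do the work, as an engineer would, in place of code of your own. Each camera call takes 0.05 s, during which the arm holds its last target.

TASK

Swing the holder's clamp open, put every white bottle that is there upright into a pocket of the holder, any pocket, and press each one down until you feel it is fully home, with the clamp still open. Then close the clamp completely over the bottles, and after that turn the eccentric locking wheel until its high spot stands right at the fixed red pointer. Leave the tape roll and the red-capped bottle where they are.

Things in the scene. Friction and masses are not known exactly. Their poses are not given: they have to be found in the camera images.
- holder: Fixed metal bottle holder: grey base plate 130 x 415 x 8 mm with an aluminium block (84 x 262 mm, top at 42 mm) with a row of three round pockets along its y axis, 85 mm apart, a hinged clamp over them, and beside the row, on its +y side, the locking wheel with its pointer. Origin on the worktop, under the centre of the middle pocket; its x points away from the robot's side (to the hinge), z up.
- pocket_a (a point): Centre of the floor of the -y end pocket of the holder (25 mm below the top of its block). Round pocket, 56 mm wide. A stiff rubber ejector disc in it stands 3 to 10 mm above this floor at the start, so a bottle just set in stays that much proud; a downward push of 6 to 8 N moves the disc down until the bottle stops hard on the floor, and it stays where it was pushed. Axes as the holder's.
- pocket_b (a point): Centre of the floor of the middle pocket of the holder (25 mm below the top of its block). Round pocket, 56 mm wide. A stiff rubber ejector disc in it stands 3 to 10 mm above this floor at the start, so a bottle just set in stays that much proud; a downward push of 6 to 8 N moves the disc down until the bottle stops hard on the floor, and it stays where it was pushed. Axes as the holder's.
- pocket_c (a point): Centre of the floor of the +y end pocket of the holder (25 mm below the top of its block). Round pocket, 56 mm wide. A stiff rubber ejector disc in it stands 3 to 10 mm above this floor at the start, so a bottle just set in stays that much proud; a downward push of 6 to 8 N moves the disc down until the bottle stops hard on the floor, and it stays where it was pushed. Axes as the holder's.
- clamp (a joint): Hinge angle of the clamp, rad: 0 = completely closed (level over the pockets), grows as the front swings up and back, 1.95 = open stop; above about 1.6 it stands clear behind the row. The hinge is stiff and stays where it is left at any angle (about 0.3 N m; some 4 to 7 N at the handle). Starts between 0 and 0.25. When closed, the rubber pads under the clamp's cross bar are 1.5 mm above the caps of fully seated bottles; a bottle standing some 5 mm or more proud blocks it.
- clamp_handle (a point): Middle of the clamp's handle: a level round bar along the holder's y axis, 14 mm diameter, black sleeve 110 mm long. 102 mm from the hinge line, 104 mm above the worktop when closed. Nothing lies within 35 mm of it but its own end rails (140 mm to either side), and it can pivot between fingers. Axes turn with the clamp.
- clamp_bar (a point): Middle of the clamp's flat cross bar, 28 mm wide, 286 mm long and 9 mm thick, 52 mm from the hinge line and 50 mm from the handle; when closed it lies over the pocket row and covers it.
- clamp_hinge (a point): Point on the clamp's hinge line (which runs along the holder's y axis), level with the handle's middle: 52 mm behind the pocket row (holder +x), 104 mm above the worktop. The hinge posts stand 128 mm to either side.
- cam_wheel: Eccentric locking wheel: blue-topped disc of 72 mm diameter, 12 mm thick, set 9 mm off its upright axis; turns either way past one full turn, stays where it is left (about 0.05 N m). Origin: on the axis, at the disc's underside, 50 mm above the worktop. The high spot (rim farthest from the axis, 45 mm) lies along its own -x axis and carries a yellow dot. At the start the high spot is 1.7 to 3.1 rad away from the pointer, either way.
- wheel_grip (a point): On the wheel's axis, 86 mm above the worktop: where to grip the wheel's black grip bar, which is 52 mm long along the wheel's x axis, 14 mm thick, and stands from 62 to 96 mm above the worktop. Axes turn with the wheel.
- high_spot (a point): The wheel's high spot: point on the rim, 45 mm from the axis, 56 mm above the worktop. Turns with the wheel.
- pointer_tip (a point): Tip of the fixed red pointer in front of the wheel (holder -x side), 49 mm from the wheel's axis, 56 mm above the worktop; the post behind it ends at 60 mm height. With the high spot right at the pointer the gap between them is 4 mm.
- bottle_1: White plastic reagent bottle, round, 52 mm diameter and 56 mm tall up to a flat shoulder, then a ribbed pale cap of 40 mm diameter up to 78 mm total height; about 0.13 kg, most of it at the bottom, all bottles alike. Starts upright on the worktop to the right of the holder (robot's view); may be absent. Origin: centre of its underside, z up along the bottle.
- bottle_2: White plastic reagent bottle, round, 52 mm diameter and 56 mm tall up to a flat shoulder, then a ribbed pale cap of 40 mm diameter up to 78 mm total height; about 0.13 kg, most of it at the bottom, all bottles alike. Starts upright on the worktop to the right of the holder (robot's view); may be absent. Origin: centre of its underside, z up along the bottle.
- bottle_3: White plastic reagent bottle, round, 52 mm diameter and 56 mm tall up to a flat shoulder, then a ribbed pale cap of 40 mm diameter up to 78 mm total height; about 0.13 kg, most of it at the bottom, all bottles alike. Starts upright on the worktop to the right of the holder (robot's view); may be absent. Origin: centre of its underside, z up along the bottle.
- red_cap_bottle: White bottle with a red cap, 74 mm diameter, 145 mm tall, standing on the worktop to the right; bystander. Origin: centre of its underside.
- tape: Roll of masking tape, 107 mm across, 24 mm high, lying on the worktop to the left; bystander. Origin: centre of its underside.
Mind the look-alikes: they are no part of the job. What is shaped like the bottle_3 but yellow is not meant.

How it is judged:
On the way, in this order (a step that is already met when the one before it is completed fails the run):
1. every bottle is fully home in a pocket while the clamp still stands open (((horizontal distance between bottle_1 and pocket_a below 0.006 m and z of bottle_1 in the frame of pocket_a below 0.0022 m and angle between bottle_1's own z axis and vertical below 0.08 rad) or (horizontal distance between bottle_1 and pocket_b below 0.006 m and z of bottle_1 in the frame of pocket_b below 0.0022 m and angle between bottle_1's own z axis and vertical below 0.08 rad) or (horizontal distance between bottle_1 and pocket_c below 0.006 m and z of bottle_1 in the frame of pocket_c below 0.0022 m and angle between bottle_1's own z axis and vertical below 0.08 rad)) and ((horizontal distance between bottle_2 and pocket_a below 0.006 m and z of bottle_2 in the frame of pocket_a below 0.0022 m and angle between bottle_2's own z axis and vertical below 0.08 rad) or (horizontal distance between bottle_2 and pocket_b below 0.006 m and z of bottle_2 in the frame of pocket_b below 0.0022 m and angle between bottle_2's own z axis and vertical below 0.08 rad) or (horizontal distance between bottle_2 and pocket_c below 0.006 m and z of bottle_2 in the frame of pocket_c below 0.0022 m and angle between bottle_2's own z axis and vertical below 0.08 rad)) and ((horizontal distance between bottle_3 and pocket_a below 0.006 m and z of bottle_3 in the frame of pocket_a below 0.0022 m and angle between bottle_3's own z axis and vertical below 0.08 rad) or (horizontal distance between bottle_3 and pocket_b below 0.006 m and z of bottle_3 in the frame of pocket_b below 0.0022 m and angle between bottle_3's own z axis and vertical below 0.08 rad) or (horizontal distance between bottle_3 and pocket_c below 0.006 m and z of bottle_3 in the frame of pocket_c below 0.0022 m and angle between bottle_3's own z axis and vertical below 0.08 rad)) and value of joint clamp above 0.8 rad), for 0.2 s.
2. the clamp is completely closed over the seated bottles (((horizontal distance between bottle_1 and pocket_a below 0.006 m and z of bottle_1 in the frame of pocket_a below 0.0022 m and angle between bottle_1's own z axis and vertical below 0.08 rad) or (horizontal distance between bottle_1 and pocket_b below 0.006 m and z of bottle_1 in the frame of pocket_b below 0.0022 m and angle between bottle_1's own z axis and vertical below 0.08 rad) or (horizontal distance between bottle_1 and pocket_c below 0.006 m and z of bottle_1 in the frame of pocket_c below 0.0022 m and angle between bottle_1's own z axis and vertical below 0.08 rad)) and ((horizontal distance between bottle_2 and pocket_a below 0.006 m and z of bottle_2 in the frame of pocket_a below 0.0022 m and angle between bottle_2's own z axis and vertical below 0.08 rad) or (horizontal distance between bottle_2 and pocket_b below 0.006 m and z of bottle_2 in the frame of pocket_b below 0.0022 m and angle between bottle_2's own z axis and vertical below 0.08 rad) or (horizontal distance between bottle_2 and pocket_c below 0.006 m and z of bottle_2 in the frame of pocket_c below 0.0022 m and angle between bottle_2's own z axis and vertical below 0.08 rad)) and ((horizontal distance between bottle_3 and pocket_a below 0.006 m and z of bottle_3 in the frame of pocket_a below 0.0022 m and angle between bottle_3's own z axis and vertical below 0.08 rad) or (horizontal distance between bottle_3 and pocket_b below 0.006 m and z of bottle_3 in the frame of pocket_b below 0.0022 m and angle between bottle_3's own z axis and vertical below 0.08 rad) or (horizontal distance between bottle_3 and pocket_c below 0.006 m and z of bottle_3 in the frame of pocket_c below 0.0022 m and angle between bottle_3's own z axis and vertical below 0.08 rad)) and value of joint clamp below 0.05 rad), for 0.2 s.
3. the wheel's high spot stands at the pointer, the clamp closed (value of joint clamp below 0.05 rad and horizontal distance between high_spot and pointer_tip below 0.0105 m), for 0.2 s.
At the end, for the whole second after the job is handed in: Every bottle present stands upright in a pocket, its underside within 2.2 mm of the pocket's floor; the clamp is closed (under 0.05 rad); the wheel is at rest with its high spot within 10.5 mm of the pointer's tip (about 0.2 rad either way) (all of step 3 and ((horizontal distance between bottle_1 and pocket_a below 0.006 m and z of bottle_1 in the frame of pocket_a below 0.0022 m and angle between bottle_1's own z axis and vertical below 0.08 rad) or (horizontal distance between bottle_1 and pocket_b below 0.006 m and z of bottle_1 in the frame of pocket_b below 0.0022 m and angle between bottle_1's own z axis and vertical below 0.08 rad) or (horizontal distance between bottle_1 and pocket_c below 0.006 m and z of bottle_1 in the frame of pocket_c below 0.0022 m and angle between bottle_1's own z axis and vertical below 0.08 rad)) and ((horizontal distance between bottle_2 and pocket_a below 0.006 m and z of bottle_2 in the frame of pocket_a below 0.0022 m and angle between bottle_2's own z axis and vertical below 0.08 rad) or (horizontal distance between bottle_2 and pocket_b below 0.006 m and z of bottle_2 in the frame of pocket_b below 0.0022 m and angle between bottle_2's own z axis and vertical below 0.08 rad) or (horizontal distance between bottle_2 and pocket_c below 0.006 m and z of bottle_2 in the frame of pocket_c below 0.0022 m and angle between bottle_2's own z axis and vertical below 0.08 rad)) and ((horizontal distance between bottle_3 and pocket_a below 0.006 m and z of bottle_3 in the frame of pocket_a below 0.0022 m and angle between bottle_3's own z axis and vertical below 0.08 rad) or (horizontal distance between bottle_3 and pocket_b below 0.006 m and z of bottle_3 in the frame of pocket_b below 0.0022 m and angle between bottle_3's own z axis and vertical below 0.08 rad) or (horizontal distance between bottle_3 and pocket_c below 0.006 m and z of bottle_3 in the frame of pocket_c below 0.0022 m and angle between bottle_3's own z axis and vertical below 0.08 rad)) and angular speed of cam_wheel below 0.1 rad/s); the robot touches nothing.
It fails at once if the red-capped bottle is moved more than 30 mm (distance of red_cap_bottle from where it was at the start of the episode above 0.03 m).
It fails at once if the tape roll is moved more than 30 mm (distance of tape from where it was at the start of the episode above 0.03 m).
Of bottle_1, bottle_2, bottle_3 only 2 to 3 are there at a start; the rules pass over those that are not, and their reading is None.
At some moment in a run one of bottle_1, bottle_2, bottle_3 may be knocked a few centimetres aside while the robot is not near it.
Once in a run the grip may slacken for a moment while it holds something.
It also fails if it takes over 210 s, if anything falls off the work surface, if the arm or the gripper's body presses on something with over 40 N, if the wrist force passes 120 N, or if a joint passes its speed limit or range.

## Working session

There is one attempt and no reset: what is moved stays moved. The work goes in short steps, Python scripts to look and compute and a tool call to move; the robot and the scene stay as the last step left them, time stands still between calls to the robot, and variables do not carry over. Pictures are saved under pics/ and viewed, and the job is handed in when it is done.

Besides the shell and the picture viewer there is one more tool, called after ">>>" by a JSON object that holds its "api" and its "payload". play_rows: Moves the arm, as the interface text tells. Its arguments: {"type":"object","properties":{"commands":{"type":"array"},"claw":{"type":"number"},"force":{"type":"number"}},"required":["commands"]}

```bash
mkdir -p pics; cat > h.py <<'E'
import numpy as np, cv2
from station import sensors, read_camera, bot
from scipy.spatial.transform import Rotation as R
def cam(n):
    c=read_camera(n); Rm=cv2.Rodrigues(np.array(c['rvec'],float))[0]; c['R']=Rm; c['t']=np.array(c['tvec'],float).ravel(); return c
def world(c,u,v,d=None):
    if d is None: d=c['depth'][int(round(v)),int(round(u))]
    p=np.array([(u-c['cx'])/c['fx']*d,(v-c['cy'])/c['fy']*d,d]); return c['R'].T@(p-c['t'])
def onz(c,u,v,z):
    r=c['R'].T@np.array([(u-c['cx'])/c['fx'],(v-c['cy'])/c['fy'],1]); o=-c['R'].T@c['t']; return o+r*(z-o[2])/r[2]
def pix(c,p):
    q=c['R']@np.array(p)+c['t']; return q[0]/q[2]*c['fx']+c['cx'],q[1]/q[2]*c['fy']+c['cy']
def crop(c,name,u0=0,v0=0,u1=512,v1=384,s=1):
    cv2.imwrite('pics/'+name,cv2.resize(c['frame'][v0:v1,u0:u1],None,fx=s,fy=s,interpolation=cv2.INTER_CUBIC))
E
python3 - <<'E'
from h import *
print({k:np.round(v,3) for k,v in sensors.get_obs().items()})
for n in('scene','top'):
    c=cam(n); crop(c,n+'0.png',s=1.5); print(n,c['fx'],-c['R'].T@c['t'],c['R'][2])
E
```

```text
{'t': np.float64(0.0), 'q': array([-1.209,  0.478,  0.022,  1.556, -0.012,  1.109, -0.083]), 'joint_vel': array([-0.001,  0.001,  0.001, -0.   , -0.   , -0.   , -0.001]), 'joint_torque': array([ 0.0000e+00, -5.9646e+01,  1.6080e+00, -2.8120e+01,  1.2000e-02,
        1.0000e-02, -0.0000e+00]), 'eef_pos': array([0.305, 0.602, 0.404]), 'tool_rot': array([-0.   ,  0.233,  0.973, -0.001]), 'contact_force': array([-0.604, -0.705,  0.037]), 'torque': array([ 0.042, -0.016,  0.024]), 'gripper_width': np.float64(1.004)}
scene 437.0412152903747 [-0.48792067 -0.50439127  1.21430672] [ 0.61820739  0.32893115 -0.71387948]
top 478.12085900619616 [-0.21647067 -0.15485332  1.76953767] [ 0.39026751  0.08970018 -0.91632153]
```

View pics/scene0.png

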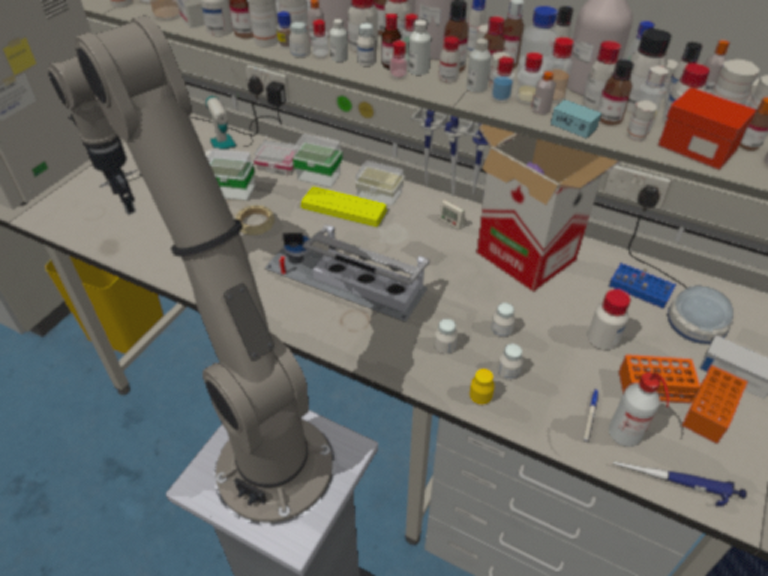

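View pics/top0.png

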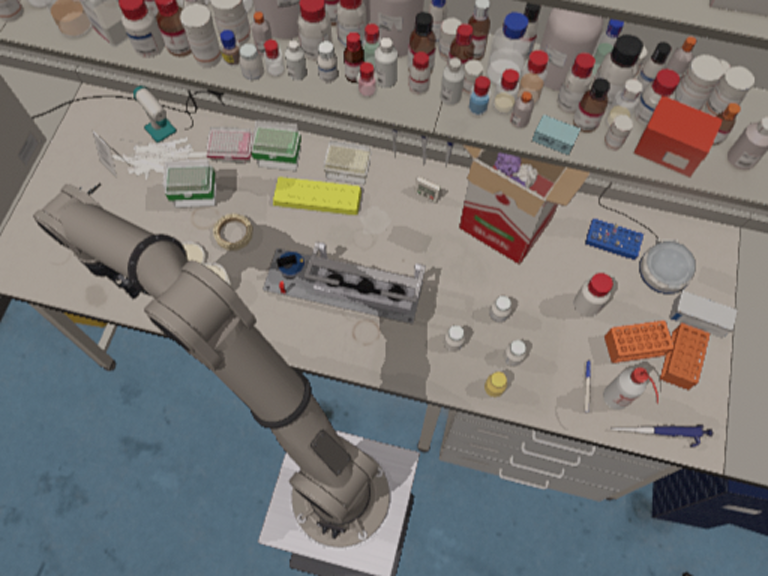

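Three white bottles with pale caps show in the top view at display pixels (455,337), (501,308) and (516,351). The look-alike there is the yellow bottle at (497,383). The red-capped bottle is at (597,290) and a squeeze bottle at (630,385). The holder is at about (345,285), the wheel at (290,263) and the tape at (232,232).

```bash
python3 - <<'E'
from h import *
c=cam('top'); crop(c,'t1.png',165,150,295,225,6); crop(c,'t2.png',280,185,420,275,5.5)
c2=cam('scene'); crop(c2,'s1.png',170,145,300,220,6); 
E
```

```text
(no output)
```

View pics/t1.png

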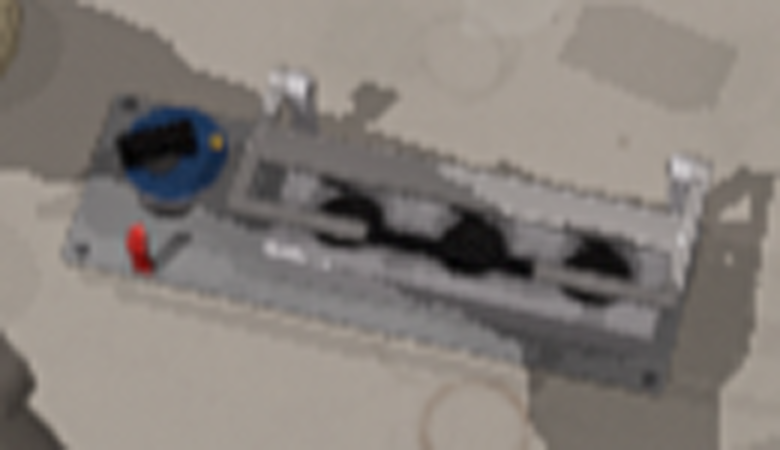

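View pics/t2.png

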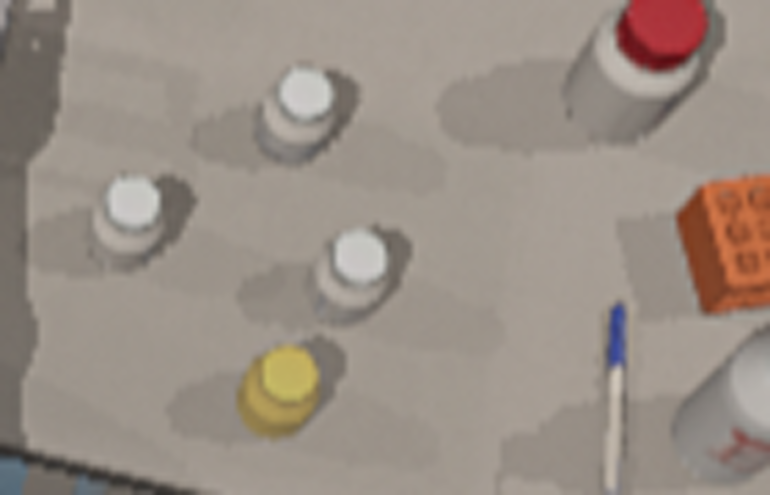

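View pics/s1.png

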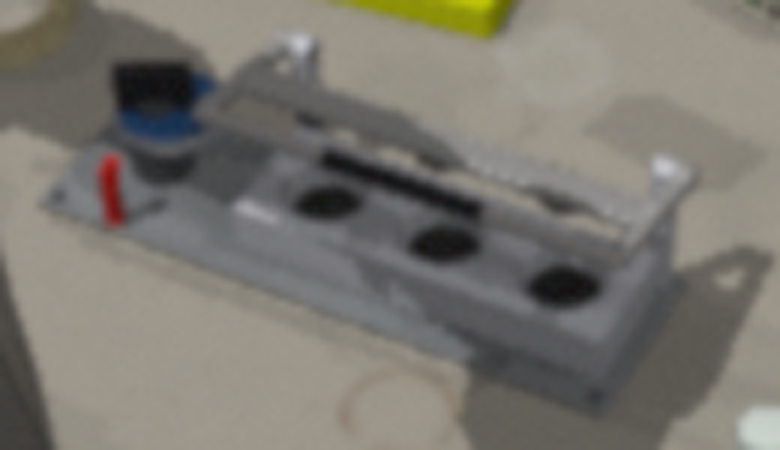

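```bash
cat >> h.py <<'E'
def un(U,V,u0,v0,s): return (U+.5)/s-.5+u0,(V+.5)/s-.5+v0
E
python3 - <<'E'
from h import *
c=cam('top'); s=cam('scene')
print('scene')
for n,U,V,z in [('pc',328,203,.042),('pb',443,243,.042),('pa',563,286,.042),('cornNearR',600,412,.008),('cornNearL',42,202,.008),('pointer top',111,160,.06)]:
    print(n,onz(s,*un(U,V,170,145,6),z).round(4))
print('top')
for n,U,V,z in [('pb',472,243,.042),('pc',350,218,.042),('pa',597,268,.042),('NL',65,262,.008),('FL',115,95,.008),('NR',660,392,.008),('dot',216,142,.062),('disc',173,152,.062),('barc',157,143,.096),('bar l',120,148,.096),('bar r',193,134,.096),('pointer',136,230,.06)]:
    print(n,onz(c,*un(U,V,165,150,6),z).round(4))
for n,U,V in [('b1',305,92),('b2',133,202),('b3',359,257),('yel',290,374)]:
    u,v=un(U,V,280,185,5.5); print(n,onz(c,u,v,.078).round(4),world(c,u,v).round(4))
E
```

```text
scene
pc [0.5221 0.1607 0.042 ]
pb [0.5248 0.078  0.042 ]
pa [ 0.5266 -0.006   0.042 ]
cornNearR [ 0.4714 -0.0601  0.008 ]
cornNearL [0.4642 0.3473 0.008 ]
pointer top [0.4757 0.2938 0.06  ]
top
pb [0.5335 0.08   0.042 ]
pc [0.5307 0.163  0.042 ]
pa [ 0.5368 -0.0044  0.042 ]
NL [0.4658 0.3452 0.008 ]
FL [0.5944 0.3516 0.008 ]
NR [ 0.4753 -0.0634  0.008 ]
dot [0.553  0.2606 0.062 ]
disc [0.5388 0.2859 0.062 ]
barc [0.5273 0.2892 0.096 ]
bar l [0.5178 0.3113 0.096 ]
bar r [0.5395 0.2685 0.096 ]
pointer [0.4792 0.2928 0.06  ]
b1 [ 0.5612 -0.2794  0.078 ] [ 0.5588 -0.279   0.0832]
b2 [ 0.4503 -0.18    0.078 ] [ 0.4504 -0.18    0.0778]
b3 [ 0.45   -0.3378  0.078 ] [ 0.4508 -0.338   0.0759]
yel [ 0.3565 -0.3077  0.078 ] [ 0.3562 -0.3076  0.0791]
```

```bash
python3 - <<'E'
from h import *
c=cam('top'); s=cam('scene')
def tri(a,b):
    P=[np.diag([1,1,1.])@np.array([[k['fx'],0,k['cx']],[0,k['fy'],k['cy']],[0,0,1]])@np.c_[k['R'],k['t']] for k in(s,c)]
    X=cv2.triangulatePoints(P[0],P[1],np.array(a).reshape(2,1),np.array(b).reshape(2,1)); return (X[:3]/X[3]).ravel()
f=lambda U,V:un(U,V,170,145,6); g=lambda U,V:un(U,V,165,150,6)
print('sleeve',tri(f(325,158),g(370,236)),tri(f(480,210),g(530,270)))
print('mid',tri(f(402,184),g(450,253)))
print('posts',tri(f(300,45),g(293,80)),tri(f(668,165),g(690,167)))
print('corner rail R', tri(f(628,252),g(672,292)))
crop(s,'s2.png',205,160,265,205,12);crop(c,'t3.png',215,180,275,225,12)
E
```

```text
sleeve [0.48430466 0.13321631 0.12587928] [0.48748538 0.02932599 0.12616903]
mid [0.48605815 0.08119066 0.12568843]
posts [0.59031487 0.21671078 0.10125013] [ 0.58708226 -0.04923843  0.11486452]
corner rail R [ 0.49739108 -0.06142679  0.12397406]
```

View pics/s2.png

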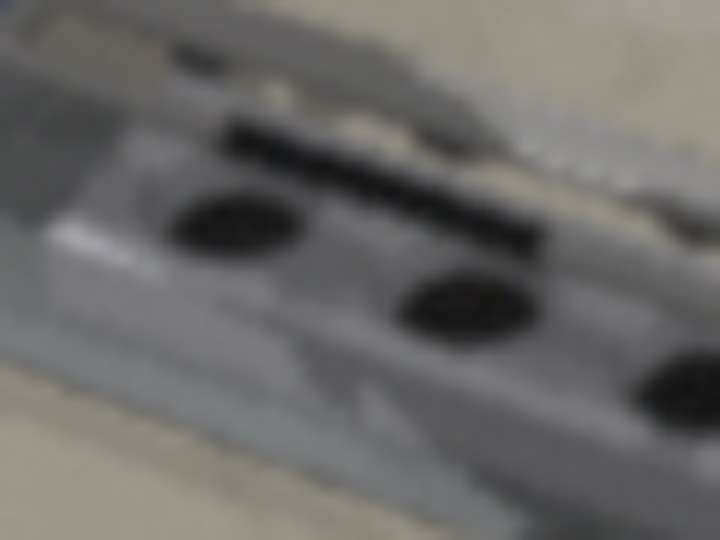

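View pics/t3.png

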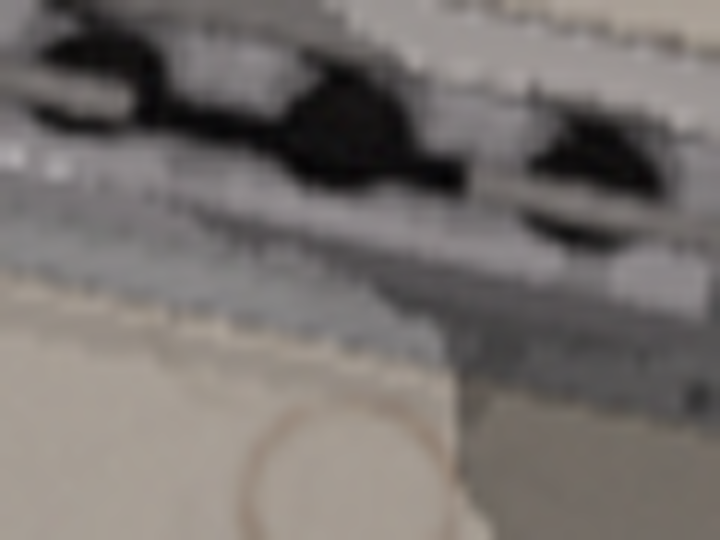

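```bash
cat >> h.py <<'E'
def st():
    o=sensors.get_obs(); r=R.from_quat(np.roll(o['tool_rot'],-1)).as_matrix()
    yaw=np.degrees(np.arctan2(r[1,1],r[0,1]))
    print('t',round(float(o['t']),2),'tcp',o['eef_pos'].round(4),'tilt',np.degrees(np.arccos(-r[2,2])).round(2),'jawyaw',yaw.round(2),'F',o['contact_force'].round(1),'M',o['torque'].round(2),'g',round(float(o['gripper_width'])*.0854,4),'q7',o['q'][6].round(2))
    return o,r,yaw
def goto(x,y,z,yaw=None):
    o,r,y0=st()
    if yaw is not None:
        d=-((yaw-y0+90)%180-90); print('turn tool z',round(d,2))
        r=R.from_euler('z',-d,degrees=True).as_matrix()@r
    print('shift',(r.T@(np.array([x,y,z])-o['eef_pos'])*1000).round(1),'mm')
E
python3 -c "
from h import *
goto(.486,.081,.40,1.4)"
```

```text
t 0.4 tcp [0.3056 0.6019 0.4046] tilt 0.02 jawyaw 63.08 F [-0.7  0.8 -0.3] M [-0.04  0.04 -0.  ] g 0.0853 q7 -0.08
turn tool z 61.68
shift [-525.1  167.7    4.5] mm
```

>>> {"api": "play_rows", "payload": {"commands": [[0,0,0,7.7],[0,0,0,7.7],[0,0,0,7.7],[0,0,0,7.7],[0,0,0,7.7],[0,0,0,7.7],[0,0,0,7.7],[0,0,0,7.7]], "claw": 0.06, "force": 40}}

```text
t: 1.2
eef_pos: [0.3055, 0.6019, 0.4047]
tool_rot: [-0.0, 0.7, 0.714, -0.0]
contact_force: [0.2, 0.1, -0.5]
gripper_width: 0.701
```

>>> {"api": "play_rows", "payload": {"commands": [[-0.02,0.006,0,0],[-0.033,0.011,0,0],[-0.033,0.011,0,0],[-0.033,0.011,0,0],[-0.033,0.011,0,0],[-0.033,0.011,0,0],[-0.033,0.011,0,0],[-0.033,0.011,0,0],[-0.033,0.011,0,0],[-0.033,0.011,0,0],[-0.033,0.011,0,0],[-0.033,0.011,0,0],[-0.033,0.011,0,0],[-0.033,0.011,0,0],[-0.033,0.01,0,0],[-0.033,0.009,0,0],[-0.01,0,0,0],[0,0,0,0],[0,0,0,0]]}}

```text
t: 3.1
eef_pos: [0.4869, 0.0825, 0.4047]
tool_rot: [-0.0, 0.698, 0.717, 0.0]
contact_force: [0.6, 0.8, -0.7]
gripper_width: 0.702
```

```bash
python3 -c "
from h import *
goto(.486,.081,.281,1.4)
c=cam('top'); crop(c,'t4.png',165,130,295,225,6); c=cam('scene');crop(c,'s4.png',150,80,300,220,5)"
```

```text
t 3.1 tcp [0.4869 0.0825 0.4047] tilt 0.04 jawyaw 1.54 F [ 0.6  0.8 -0.7] M [ 0.05 -0.02 -0.01] g 0.0599 q7 -0.15
turn tool z 0.14
shift [ -1.6  -0.9 123.7] mm
```

View pics/s4.png

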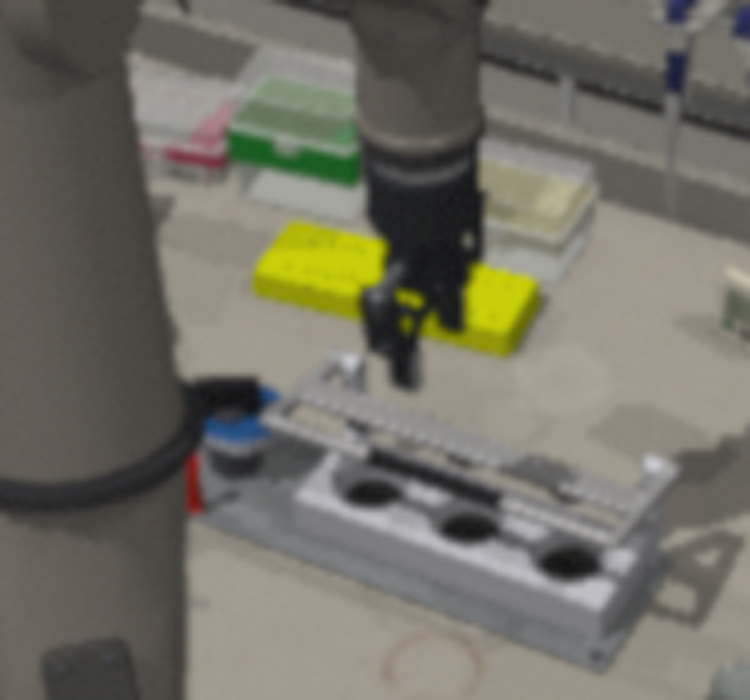

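The gripper hangs above and behind the clamp handle, whose black sleeve is at about (430,475) in the crop. It can go straight down.

>>> {"api": "play_rows", "payload": {"commands": [[-0.002,-0.001,0.02,0],[0,0,0.03,0],[0,0,0.03,0],[0,0,0.02,0],[0,0,0.015,0],[0,0,0.007,0],[0,0,0,0],[0,0,0,0]]}}

```text
t: 4.0
eef_pos: [0.4858, 0.0799, 0.2829]
tool_rot: [-0.001, 0.698, 0.717, -0.0]
contact_force: [-2.3, 0.7, -1.2]
gripper_width: 0.702
```

>>> {"api": "play_rows", "payload": {"commands": [[0,0,0,0],[0,0,0,0],[0,0,0,0],[0,0,0,0],[0,0,0,0],[0,0,0,0]], "claw": 0.0, "force": 25}}

```text
t: 4.6
eef_pos: [0.4862, 0.0794, 0.2829]
tool_rot: [-0.0, 0.698, 0.716, 0.0]
contact_force: [-0.7, 0.8, 2.5]
gripper_width: 0.155
```

```bash
python3 -c "
from h import *
st()
c=cam('scene');crop(c,'s5.png',150,80,300,220,5)"
```

```text
t 4.6 tcp [0.4862 0.0794 0.2829] tilt 0.02 jawyaw 1.47 F [-0.7  0.8  2.5] M [ 0.21  0.24 -0.08] g 0.0133 q7 -0.02
```

View pics/s5.png

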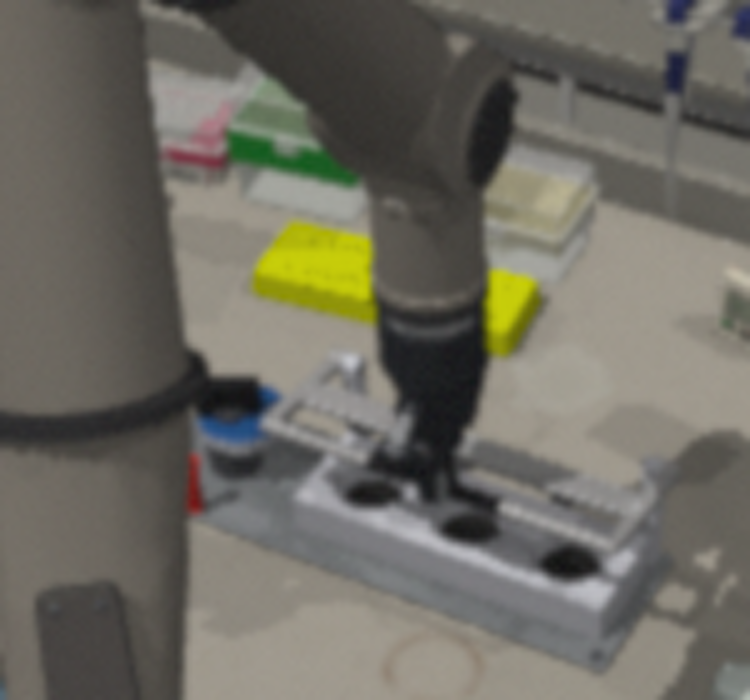

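```bash
python3 -c "
import numpy as np
t=.215+np.arange(17)*.1
p=.102*np.c_[-np.cos(t),-np.sin(t)]
print((np.diff(p,axis=0)*1000).round(1).tolist())"
```

```text
[[2.7, -9.8], [3.6, -9.5], [4.6, -9.1], [5.5, -8.6], [6.3, -8.0], [7.1, -7.4], [7.8, -6.6], [8.4, -5.8], [8.9, -4.9], [9.4, -4.0], [9.7, -3.1], [10.0, -2.1], [10.1, -1.1], [10.2, -0.1], [10.2, 1.0], [10.0, 2.0]]
```

>>> {"api": "play_rows", "payload": {"commands": [[0,0.0027,-0.0098,0],[0,0.0036,-0.0095,0],[0,0.0046,-0.0091,0],[0,0.0055,-0.0086,0],[0,0.0063,-0.008,0],[0,0.0071,-0.0074,0],[0,0.0078,-0.0066,0],[0,0.0084,-0.0058,0]]}}

```text
t: 5.45
eef_pos: [0.5232, 0.08, 0.3459]
tool_rot: [-0.012, 0.698, 0.716, -0.012]
contact_force: [-51.9, -0.6, 43.2]
gripper_width: 0.156
```

>>> {"api": "play_rows", "payload": {"commands": [[0,0.0089,-0.0049,0],[0,0.0094,-0.004,0],[0,0.0097,-0.0031,0],[0,0.01,-0.0021,0],[0,0.0101,-0.0011,0],[0,0.0102,-0.0001,0],[0,0.0102,0.001,0],[0,0.01,0.002,0],[0,0,0,0],[0,0,0,0]]}}

```text
t: 6.45
eef_pos: [0.6117, 0.0818, 0.3608]
tool_rot: [0.002, 0.698, 0.716, 0.001]
contact_force: [2.9, -3.2, 2.4]
gripper_width: 0.154
```

```bash
python3 -c "
from h import *
st()
c=cam('scene');crop(c,'s6.png',150,80,300,220,5)"
```

```text
t 6.45 tcp [0.6117 0.0818 0.3608] tilt 0.23 jawyaw 1.43 F [ 2.9 -3.2  2.4] M [-0.74 -0.47 -0.05] g 0.0132 q7 0.01
```

View pics/s6.png

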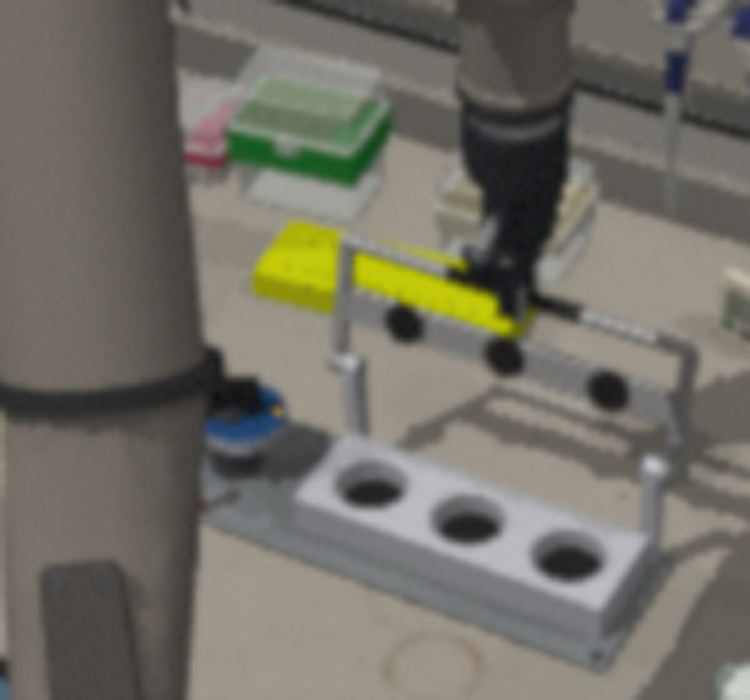

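>>> {"api": "play_rows", "payload": {"commands": [[0,0,0,0],[0,0,0,0],[0,0,0,0],[0,0,0,0],[0,0,-0.015,0],[0,0,-0.03,0],[0,0,-0.03,0],[0.02,0,-0.02,0],[0.04,0,0,0],[0.045,0,0,0],[0.045,-0.02,0,0],[0.045,-0.02,0,0],[0.045,-0.03,0,0],[0.02,-0.03,0,0],[0,-0.02,0,0],[0,0,0,0]], "claw": 0.06}}

```text
t: 8.1
eef_pos: [0.4838, 0.3375, 0.4558]
tool_rot: [-0.001, 0.696, 0.718, 0.0]
contact_force: [0.7, 0.5, 0.6]
gripper_width: 0.701
```

>>> {"api": "play_rows", "payload": {"commands": [[0,0,0,8.2],[0,0,0,8.2],[0,0,0,8.2],[0,0,0,8.2],[0,0,0,8.2],[0,0,0,8.2],[0,0,0,8.2],[0,0,0,8.2],[0,0,0,8.2],[0,0,0,8.2],[0,0,0,8.2],[0,0,0,0]], "claw": 0.075}}

```text
t: 9.3
eef_pos: [0.4872, 0.3354, 0.4556]
tool_rot: [-0.0, 1.0, 0.01, 0.001]
contact_force: [0.1, 0.1, -0.1]
gripper_width: 0.877
```

```bash
python3 -c "
from h import *
st()
c=cam('top'); crop(c,'t7.png',165,130,295,225,6);crop(c,'t7b.png',280,185,420,275,5.5); c=cam('scene');crop(c,'s7.png',205,150,305,225,8);crop(c,'s7b.png',280,180,380,280,6)"
```

```text
t 9.3 tcp [0.4872 0.3354 0.4556] tilt 0.07 jawyaw -88.88 F [ 0.1  0.1 -0.1] M [-0.02 -0.   -0.01] g 0.0749 q7 -2.0
```

View pics/t7.png

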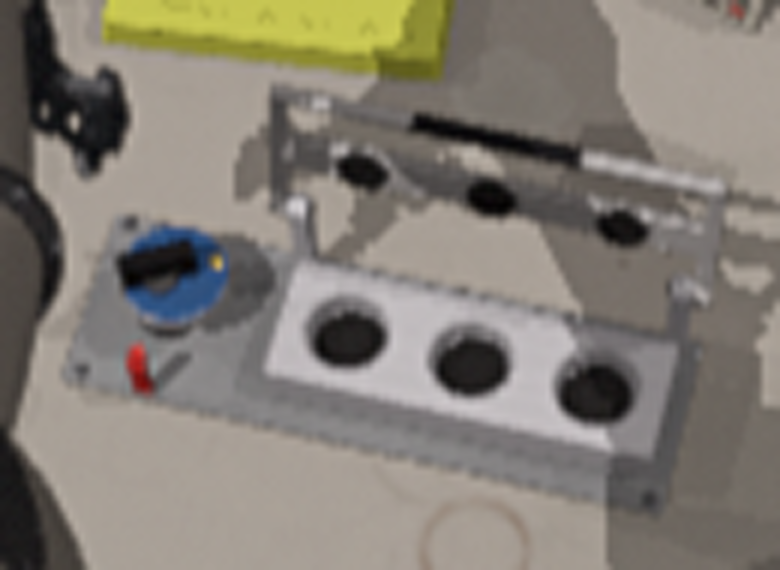

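View pics/s7.png

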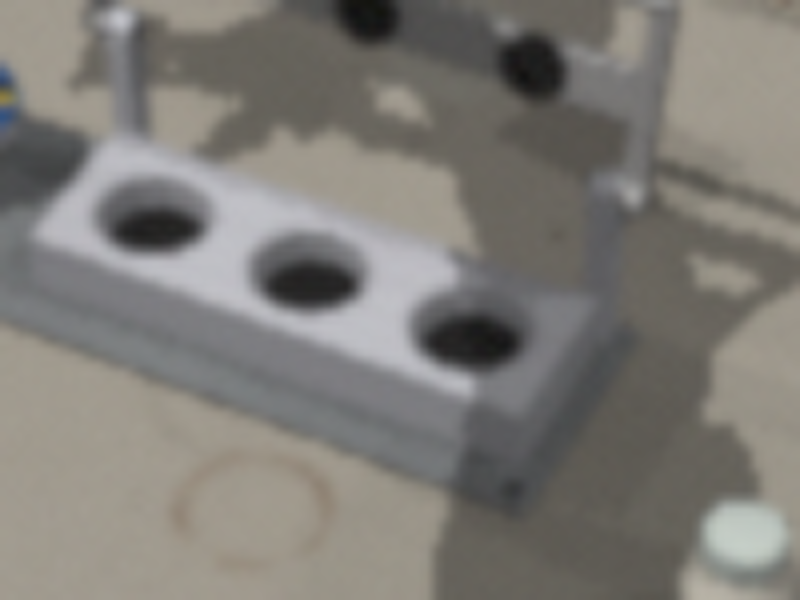

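View pics/t7b.png

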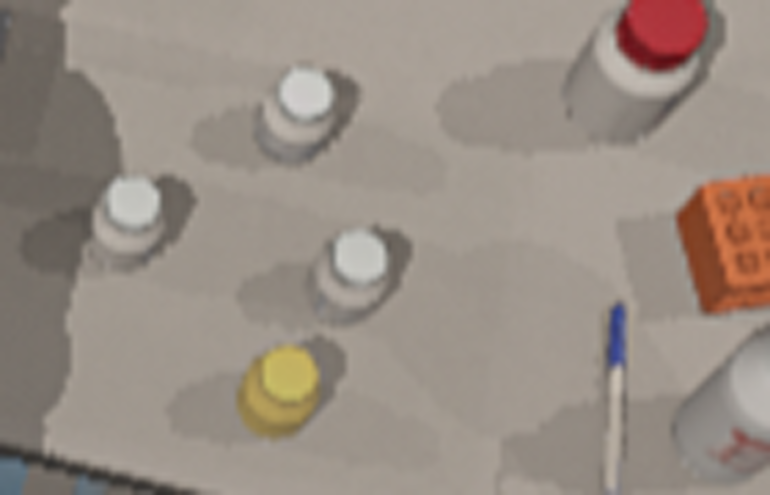

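```bash
python3 -c "
from h import *
c=cam('top'); s=cam('scene')
for U,V in [(347.5,331),(471,359),(596,386)]: print(onz(c,*un(U,V,165,130,6),.042).round(4))
for U,V in [(154,214.5),(309,271),(473,328.5)]: print(onz(s,*un(U,V,205,150,8),.042).round(4))
# block corners top
for U,V in [(303,262),(264,375),(652,458),(692,342)]: print('blk',onz(c,*un(U,V,165,130,6),.042).round(4))
# automatic rim check: depth-based
for k,n in((c,'top'),(s,'sc')):
  d=k['depth']; ys,xs=np.mgrid[0:384,0:512]
  P=np.stack([(xs-k['cx'])/k['fx']*d,(ys-k['cy'])/k['fy']*d,d],-1)-k['t']; W=P@k['R']
  m=(abs(W[...,2]-.042)<.006)&(W[...,0]>.45)&(W[...,0]<.62)&(W[...,1]>-.08)&(W[...,1]<.24)&(d>0)
  q=W[m]; (cx,cy),sz,a=cv2.minAreaRect(q[:,:2].astype(np.float32)); print(n,cx,cy,sz,a,m.sum(),np.median(q[:,2]))
  mt=(abs(W[...,2]-.07)<.03)&(W[...,0]>.3)&(W[...,0]<.65)&(W[...,1]<-.12)&(W[...,1]>-.42)&(d>0)
  lab,L,stt,cen=cv2.connectedComponentsWithStats((mt&(W[...,2]>.071)).astype(np.uint8))
  for i in range(1,lab):
    if stt[i,4]>20: 
      u,v=cen[i]; print('cap',cen[i],onz(k,u,v,.078).round(4),stt[i,4],np.median(W[L==i][:,2]))
"
```

```text
[0.5352 0.1661 0.042 ]
[0.5361 0.0814 0.042 ]
[ 0.538  -0.0034  0.042 ]
[0.5311 0.1679 0.042 ]
[0.5322 0.0831 0.042 ]
[ 0.5346 -0.0031  0.042 ]
blk [0.5768 0.2091 0.042 ]
blk [0.4905 0.2104 0.042 ]
blk [ 0.4974 -0.0512  0.042 ]
blk [ 0.5851 -0.0573  0.042 ]
top 0.536257266998291 0.07830974459648132 (0.09464703500270844, 0.26573148369789124) 0.8184319734573364 762 0.04193847265400698
cap [335.16438356 202.05479452] [ 0.5582 -0.2804  0.078 ] 73 0.07788463380952153
cap [303.58441558 221.90909091] [ 0.4478 -0.1798  0.078 ] 77 0.07886608199930714
cap [344.94252874 231.82758621] [ 0.448  -0.3385  0.078 ] 87 0.07857971444392513
cap [331.94252874 252.93103448] [ 0.3549 -0.3066  0.078 ] 87 0.07911812316246829
sc 0.5390871167182922 0.08189108967781067 (0.10939836502075195, 0.27012142539024353) 1.4123262166976929 816 0.04191653950874104
cap [336.64634146 206.04878049] [ 0.5553 -0.2786  0.078 ] 82 0.07824784844786417
cap [297.62921348 217.24719101] [ 0.4442 -0.1787  0.078 ] 89 0.07767446972957415
cap [341.54736842 233.93684211] [ 0.4455 -0.3364  0.078 ] 95 0.07808400012168167
cap [322.39215686 250.73529412] [ 0.3522 -0.3058  0.078 ] 102 0.07903192098202408
```

```bash
python3 -c "
from h import *
goto(.448,-.179,.36)"
```

```text
t 9.5 tcp [0.4866 0.3358 0.4551] tilt 0.03 jawyaw -88.59 F [0.1 0.2 0.2] M [0.02 0.   0.01] g 0.0751 q7 -2.0
shift [-51.3 513.7  95. ] mm
```

>>> {"api": "play_rows", "payload": {"commands": [[-0.003,0.02,0,0],[-0.003,0.033,0,0],[-0.003,0.033,0,0],[-0.003,0.033,0,0],[-0.003,0.033,0,0],[-0.003,0.033,0,0],[-0.003,0.033,0,0],[-0.003,0.033,0,0],[-0.003,0.033,0,0],[-0.003,0.033,0.005,0],[-0.003,0.033,0.01,0],[-0.003,0.033,0.015,0],[-0.003,0.033,0.015,0],[-0.003,0.033,0.02,0],[-0.003,0.033,0.02,0],[-0.003,0.025,0.01,0],[-0.002,0.007,0,0],[0,0,0,0]]}}

```text
t: 11.3
eef_pos: [0.4474, -0.1801, 0.3601]
tool_rot: [0.0, 1.0, 0.01, -0.0]
contact_force: [-0.1, 0.4, 1.1]
gripper_width: 0.875
```

>>> {"api": "play_rows", "payload": {"commands": [[0,0,0,-8.2],[0,0,0,-8.2],[0,0,0,-8.2],[0,0,0,-8.2],[0,0,0,-8.2],[0,0,0,-8.2],[0,0,0,-8.2],[0,0,0,-8.2],[0,0,0,-8.2],[0,0,0,-8.2],[0,0,0,-8.0],[0,0,0,0]]}}

```text
t: 12.5
eef_pos: [0.4484, -0.1775, 0.3607]
tool_rot: [0.001, 0.698, 0.716, 0.001]
contact_force: [-0.4, -0.6, 0.1]
gripper_width: 0.882
```

```bash
python3 -c "
from h import *
goto(.448,-.179,.205,1.2)
c=cam('scene');crop(c,'s8.png',270,120,370,270,5)
c=cam('top');crop(c,'t8.png',270,150,370,270,5)"
```

```text
t 12.5 tcp [ 0.4484 -0.1775  0.3607] tilt 0.12 jawyaw 1.53 F [-0.4 -0.6  0.1] M [-0.01  0.01 -0.03] g 0.0754 q7 0.46
turn tool z 0.33
shift [ -1.5  -0.8 155.7] mm
```

View pics/t8.png

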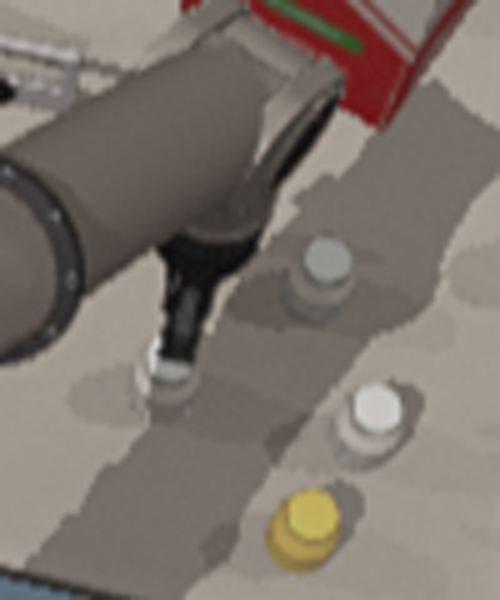

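View pics/s8.png

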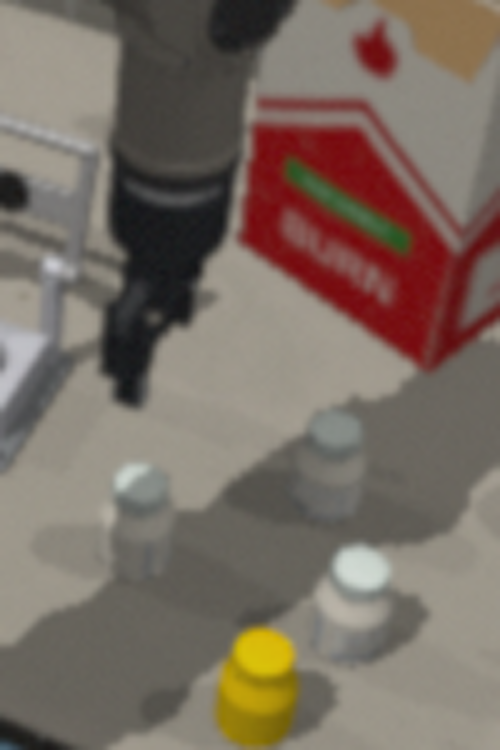

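The gripper is over the nearest white bottle (cap at (165,360) in the top crop, (140,485) in the scene crop), and the other bottles have not moved. I descend and centre it with a squeeze along x, then turn and grip along y.

>>> {"api": "play_rows", "payload": {"commands": [[-0.001,-0.001,0.02,0],[0,0,0.03,0],[0,0,0.03,0],[0,0,0.025,0],[0,0,0.02,0],[0,0,0.02,0],[0,0,0.01,0],[0,0,0,0],[0,0,0,0]]}}

```text
t: 13.5
eef_pos: [0.4472, -0.1799, 0.2054]
tool_rot: [0.0, 0.699, 0.715, 0.0]
contact_force: [-0.4, -0.3, 0.9]
gripper_width: 0.878
```

>>> {"api": "play_rows", "payload": {"commands": [[0,0,0,0],[0,0,0,0],[0,0,0,0],[0,0,0,0],[0,0,0,0]], "claw": 0.0, "force": 20}}

```text
t: 14.0
eef_pos: [0.4473, -0.1801, 0.2059]
tool_rot: [0.001, 0.699, 0.715, 0.001]
contact_force: [-0.2, 0.6, 5.1]
gripper_width: 0.599
```

>>> {"api": "play_rows", "payload": {"commands": [[0,0,0,0],[0,0,0,0],[0,0,0,0],[0,0,0,8.2],[0,0,0,8.2],[0,0,0,8.2],[0,0,0,8.2],[0,0,0,8.2],[0,0,0,8.2],[0,0,0,8.2],[0,0,0,8.2],[0,0,0,8.2],[0,0,0,8.2],[0,0,0,8.0],[0,0,0,0]], "claw": 0.07}}

```text
t: 15.5
eef_pos: [0.4468, -0.1797, 0.2045]
tool_rot: [0.0, 1.0, 0.011, -0.0]
contact_force: [0.4, 0.5, 0.3]
gripper_width: 0.822
```

>>> {"api": "play_rows", "payload": {"commands": [[0,0,0,0],[0,0,0,0],[0,0,0,0],[0,0,0,0],[0,0,0,0],[0,0,0,0]], "claw": 0.0, "force": 45}}

```text
t: 16.1
eef_pos: [0.4468, -0.18, 0.2051]
tool_rot: [-0.0, 1.0, 0.012, 0.0]
contact_force: [-1.2, 1.8, 5.7]
gripper_width: 0.597
```

```bash
python3 -c "
from h import *
goto(.5332,.167,.36,-88.8)"
```

```text
t 16.1 tcp [ 0.4468 -0.18    0.2051] tilt 0.05 jawyaw -88.63 F [-1.2  1.8  5.7] M [ 0.27  0.26 -0.03] g 0.051 q7 -0.49
turn tool z 0.17
shift [  93.7 -345.2 -154.6] mm
```

>>> {"api": "play_rows", "payload": {"commands": [[0,0,-0.01,0],[0,0,-0.02,0],[0,0,-0.03,0],[0,0,-0.03,0],[0,0,-0.03,0],[0,0,-0.025,0],[0,0,-0.01,0],[0,0,0,0]]}}

```text
t: 16.9
eef_pos: [0.447, -0.18, 0.3606]
tool_rot: [-0.0, 1.0, 0.012, 0.001]
contact_force: [-0.7, 0.6, -1.7]
gripper_width: 0.593
```

>>> {"api": "play_rows", "payload": {"commands": [[0.003,-0.015,0,0],[0.008,-0.03,0,0],[0.008,-0.03,0,0],[0.008,-0.03,0,0],[0.008,-0.03,0,0],[0.008,-0.03,0,0],[0.008,-0.03,0,0],[0.008,-0.03,0,0],[0.008,-0.03,0,0],[0.008,-0.03,0,0],[0.008,-0.03,0,0],[0.006,-0.02,0,0],[0.004,-0.01,0,0],[0,0,0,0],[0,0,0,0]]}}

```text
t: 18.4
eef_pos: [0.5319, 0.1654, 0.3596]
tool_rot: [0.0, 1.0, 0.01, -0.0]
contact_force: [0.1, -0.1, -1.1]
gripper_width: 0.592
```

```bash
python3 -c "
from h import *
goto(.5332,.167,.24,-88.8)
c=cam('scene');crop(c,'s9.png',170,80,300,230,5)
c=cam('top');crop(c,'t9.png',180,110,310,220,6)"
```

```text
t 18.4 tcp [0.5319 0.1654 0.3596] tilt 0.06 jawyaw -88.83 F [ 0.1 -0.1 -1.1] M [-0.09 -0.    0.06] g 0.0506 q7 -1.31
turn tool z -0.03
shift [  1.4  -1.7 119.6] mm
```

View pics/s9.png

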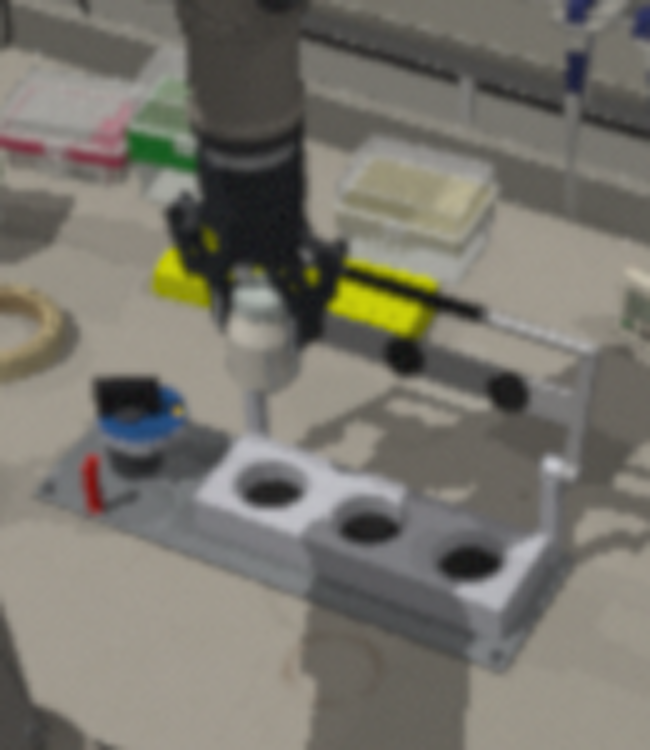

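View pics/t9.png

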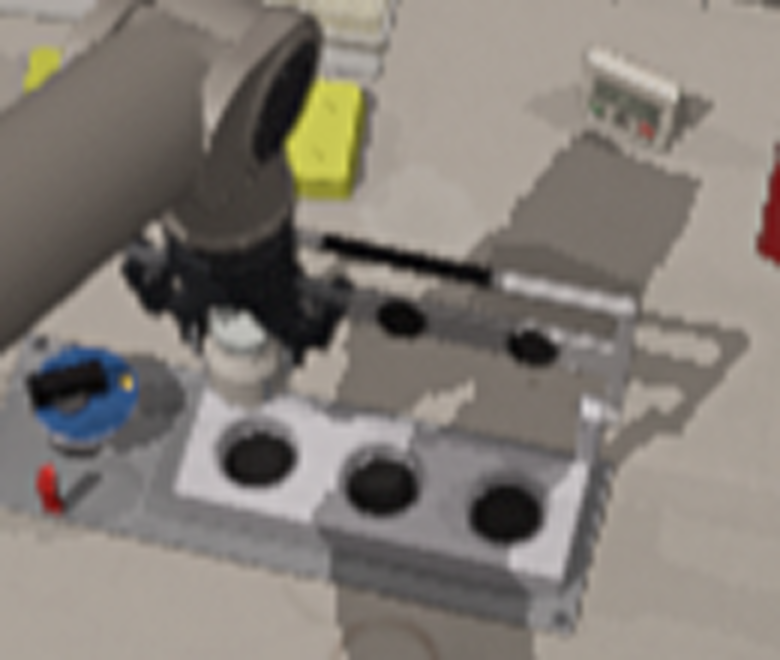

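The bottle hangs upright in the jaws above the holder's +y end pocket, and the clamp stands clear behind it.

>>> {"api": "play_rows", "payload": {"commands": [[0.0014,-0.0017,0.015,0],[0,0,0.025,0],[0,0,0.03,0],[0,0,0.025,0],[0,0,0.011,0],[0,0,0,0],[0,0,0,0]]}}

```text
t: 19.2
eef_pos: [0.5338, 0.1684, 0.2543]
tool_rot: [0.0, 1.0, 0.011, 0.0]
contact_force: [-0.0, -0.4, -1.5]
gripper_width: 0.587
```

```bash
python3 -c "
from h import *
goto(.5332,.167,.24,-88.8)
c=cam('scene');crop(c,'s10.png',180,130,270,220,8)
c=cam('top');crop(c,'t10.png',180,150,270,220,8)"
```

```text
t 19.2 tcp [0.5338 0.1684 0.2543] tilt 0.04 jawyaw -88.76 F [-0.  -0.4 -1.5] M [-0.04 -0.01 -0.02] g 0.0501 q7 -1.21
turn tool z 0.04
shift [-0.7  1.4 14.3] mm
```

View pics/s10.png

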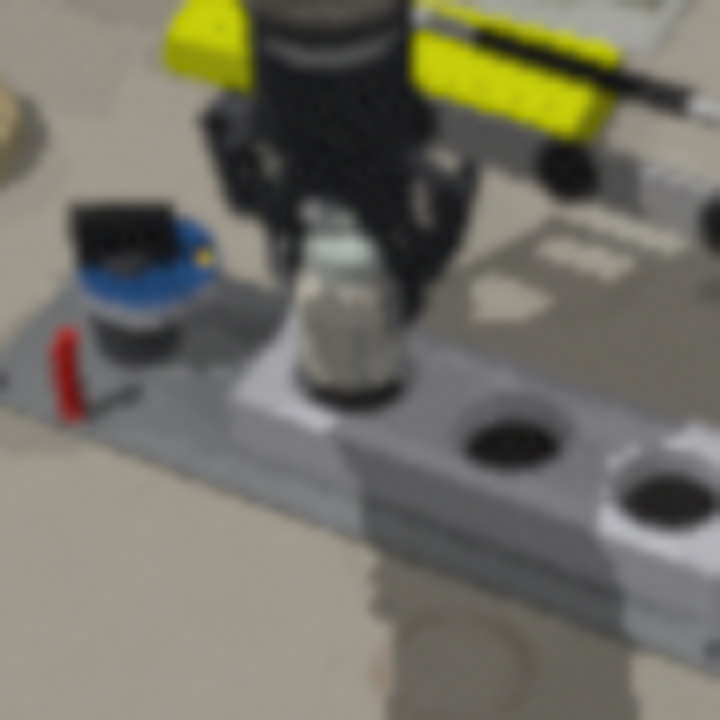

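View pics/t10.png

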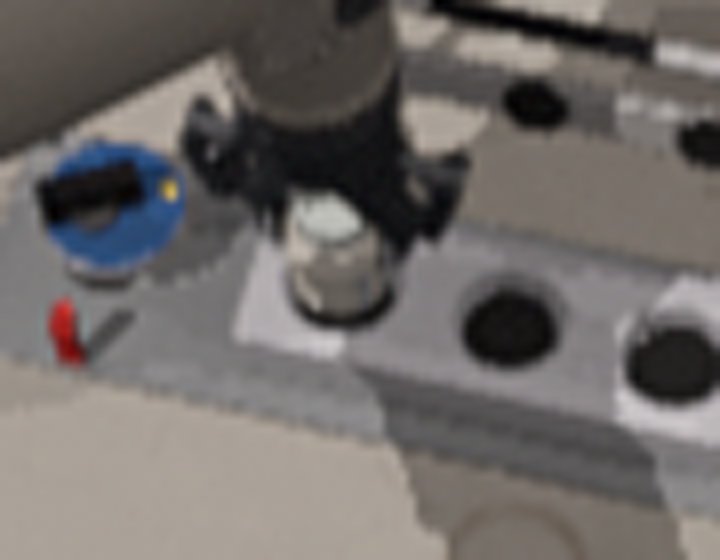

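>>> {"api": "play_rows", "payload": {"commands": [[-0.0006,0.0014,0,0],[0,0,0.003,0],[0,0,0.003,0],[0,0,0.003,0],[0,0,0.003,0],[0,0,0.002,0],[0,0,0,0],[0,0,0,0]]}}

```text
t: 20.1
eef_pos: [0.5329, 0.1673, 0.2398]
tool_rot: [0.0, 1.0, 0.011, -0.0]
contact_force: [0.2, 0.5, -1.3]
gripper_width: 0.594
```

```bash
python3 -c "
from h import *
goto(.5332,.167,.232,-88.8)"
```

```text
t 20.1 tcp [0.5329 0.1673 0.2398] tilt 0.01 jawyaw -88.72 F [ 0.2  0.5 -1.3] M [0.02 0.01 0.01] g 0.0507 q7 -1.19
turn tool z 0.08
shift [0.3 0.3 7.8] mm
```

>>> {"api": "play_rows", "payload": {"commands": [[0,0,0.003,0],[0,0,0.003,0],[0,0,0.002,0],[0,0,0.002,0],[0,0,0,0]]}}

```text
t: 20.6
eef_pos: [0.5327, 0.1674, 0.2295]
tool_rot: [0.0, 1.0, 0.011, -0.0]
contact_force: [-0.2, 0.8, -1.0]
gripper_width: 0.59
```

>>> {"api": "play_rows", "payload": {"commands": [[0,0,0.002,0],[0,0,0.002,0],[0,0,0,0]]}}

```text
t: 20.9
eef_pos: [0.533, 0.1674, 0.2259]
tool_rot: [-0.0, 1.0, 0.011, 0.0]
contact_force: [0.2, -1.1, 0.4]
gripper_width: 0.59
```

>>> {"api": "play_rows", "payload": {"commands": [[0,0,0.0015,0],[0,0,0.0015,0],[0,0,0,0]]}}

```text
t: 21.2
eef_pos: [0.533, 0.1674, 0.2228]
tool_rot: [-0.0, 1.0, 0.011, 0.0]
contact_force: [-0.4, -0.3, 2.8]
gripper_width: 0.589
```

>>> {"api": "play_rows", "payload": {"commands": [[0,0,0.001,0],[0,0,0.001,0],[0,0,0,0]]}}

```text
t: 21.5
eef_pos: [0.5331, 0.1671, 0.2221]
tool_rot: [-0.001, 1.0, 0.011, 0.0]
contact_force: [-5.5, 0.6, 18.5]
gripper_width: 0.594
```

>>> {"api": "play_rows", "payload": {"commands": [[0,0,0.001,0],[0,0,0.001,0],[0,0,0,0]]}}

```text
t: 21.8
eef_pos: [0.5333, 0.1667, 0.2219]
tool_rot: [-0.002, 1.0, 0.011, -0.0]
contact_force: [-13.3, 1.4, 40.7]
gripper_width: 0.591
```

>>> {"api": "play_rows", "payload": {"commands": [[0,0,0.001,0],[0,0,0.001,0],[0,0,0,0]]}}

```text
t: 22.1
eef_pos: [0.5338, 0.1667, 0.2211]
tool_rot: [-0.003, 1.0, 0.011, 0.001]
contact_force: [-15.5, 1.2, 50.1]
gripper_width: 0.595
```

>>> {"api": "play_rows", "payload": {"commands": [[0,0,-0.003,0],[0,0,-0.001,0],[0,0,0,0]]}}

```text
t: 22.4
eef_pos: [0.5333, 0.1675, 0.2214]
tool_rot: [-0.0, 1.0, 0.011, 0.001]
contact_force: [-1.6, -0.3, 13.3]
gripper_width: 0.593
```

>>> {"api": "play_rows", "payload": {"commands": [[0,0,0,0],[0,0,0,0],[0,0,0,0]], "claw": 0.064}}

```text
t: 22.7
eef_pos: [0.5325, 0.1674, 0.2202]
tool_rot: [0.0, 1.0, 0.011, -0.001]
contact_force: [0.2, 0.6, -0.4]
gripper_width: 0.751
```

```bash
python3 -c "
from h import *
st()"
```

```text
t 22.7 tcp [0.5325 0.1674 0.2202] tilt 0.07 jawyaw -88.71 F [ 0.2  0.6 -0.4] M [0.03 0.04 0.01] g 0.0642 q7 -1.17
```

>>> {"api": "play_rows", "payload": {"commands": [[0,0,-0.01,0],[0,0,-0.02,0],[0,0,-0.03,0],[0,0,-0.03,0],[0,0,-0.03,0],[0,0,-0.02,0],[0,0,0,0]]}}

```text
t: 23.4
eef_pos: [0.5337, 0.167, 0.3637]
tool_rot: [-0.001, 1.0, 0.011, 0.002]
contact_force: [0.2, 1.2, 0.9]
gripper_width: 0.749
```

```bash
python3 -c "
from h import *
goto(.4485,-.337,.36,-88.8)
c=cam('top');crop(c,'t11.png',180,150,270,220,8)
s=cam('scene')
for k in (c,s):
  d=k['depth']; ys,xs=np.mgrid[0:384,0:512]
  W=(np.stack([(xs-k['cx'])/k['fx']*d,(ys-k['cy'])/k['fy']*d,d],-1)-k['t'])@k['R']
  m=(np.hypot(W[...,0]-.533,W[...,1]-.167)<.028)&(W[...,2]>.085)&(W[...,2]<.115)
  print(m.sum(),np.median(W[m],axis=0),np.percentile(W[m][:,2],[50,75,95]))
"
```

```text
t 23.4 tcp [0.5337 0.167  0.3637] tilt 0.26 jawyaw -88.74 F [0.2 1.2 0.9] M [-0.01 -0.03 -0.03] g 0.064 q7 -1.32
turn tool z 0.06
shift [-95.8 502.1   2.5] mm
77 [0.53114661 0.16446831 0.0945057 ] [0.0945057  0.09833925 0.10146798]
75 [0.52681934 0.16475316 0.09430274] [0.09430274 0.09557574 0.09877275]
```

View pics/t11.png

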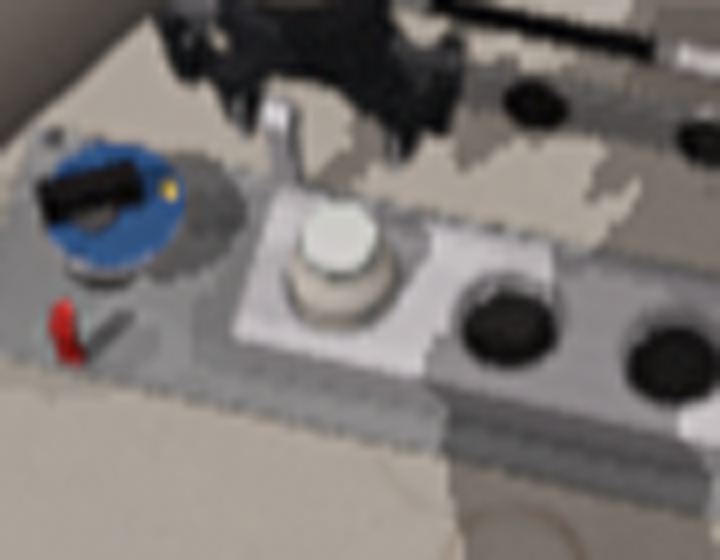

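The first bottle stands upright in the +y pocket, its cap at (340,235) in the crop. The cap height measures 94.4 mm against the 95 mm expected when fully home. Next bottle.

>>> {"api": "play_rows", "payload": {"commands": [[-0.004,0.02,0,0],[-0.006,0.032,0,0],[-0.006,0.032,0,0],[-0.006,0.032,0,0],[-0.006,0.032,0,0],[-0.006,0.032,0,0],[-0.006,0.032,0,0],[-0.006,0.032,0,0],[-0.006,0.032,0,0],[-0.006,0.032,0,0],[-0.006,0.032,0,0],[-0.006,0.032,0,0],[-0.006,0.032,0,0],[-0.006,0.032,0,0],[-0.006,0.032,0,0],[-0.006,0.032,0,0],[-0.002,0.002,0,0],[0,0,0,0]], "claw": 0.075}}

```text
t: 25.3
eef_pos: [0.4462, -0.3377, 0.36]
tool_rot: [-0.0, 1.0, 0.009, -0.001]
contact_force: [0.6, 0.5, 0.5]
gripper_width: 0.879
```

>>> {"api": "play_rows", "payload": {"commands": [[0,0,0,-8.2],[0,0,0,-8.2],[0,0,0,-8.2],[0,0,0,-8.2],[0,0,0,-8.2],[0,0,0,-8.2],[0,0,0,-8.2],[0,0,0,-8.2],[0,0,0,-8.2],[0,0,0,-8.2],[0,0,0,-8.0],[0,0,0,0]]}}

```text
t: 26.5
eef_pos: [0.4482, -0.3353, 0.3603]
tool_rot: [-0.001, 0.698, 0.716, 0.0]
contact_force: [0.4, 0.6, 0.4]
gripper_width: 0.878
```

```bash
cat >> h.py <<'E'
def caps():
    for n in('top','scene'):
        k=cam(n); d=k['depth']; ys,xs=np.mgrid[0:384,0:512]
        W=(np.stack([(xs-k['cx'])/k['fx']*d,(ys-k['cy'])/k['fy']*d,d],-1)-k['t'])@k['R']
        m=(W[...,2]>.071)&(W[...,2]<.088)&(W[...,0]>.3)&(W[...,0]<.65)&(W[...,1]<-.1)&(W[...,1]>-.42)&(d>0)
        l,L,s,cen=cv2.connectedComponentsWithStats(m.astype(np.uint8))
        for i in range(1,l):
            if s[i,4]>20: print(n,cen[i].round(1),onz(k,*cen[i],.078).round(4),s[i,4])
E
python3 -c "
from h import *
goto(.4485,-.337,.205,1.2)
caps()
c=cam('top');crop(c,'t12.png',270,150,390,270,5)"
```

```text
t 26.5 tcp [ 0.4482 -0.3353  0.3603] tilt 0.09 jawyaw 1.47 F [0.4 0.6 0.4] M [ 0.02  0.02 -0.01] g 0.075 q7 0.84
turn tool z 0.27
shift [ -2.    0.4 155.3] mm
top [343.9 232.1] [ 0.4459 -0.3348  0.078 ] 57
top [331.9 252.9] [ 0.3551 -0.3065  0.078 ] 81
scene [335.3 205.9] [ 0.5537 -0.2742  0.078 ] 65
scene [341.6 234. ] [ 0.4452 -0.3367  0.078 ] 97
scene [322.4 250.7] [ 0.3524 -0.3058  0.078 ] 102
```

View pics/t12.png

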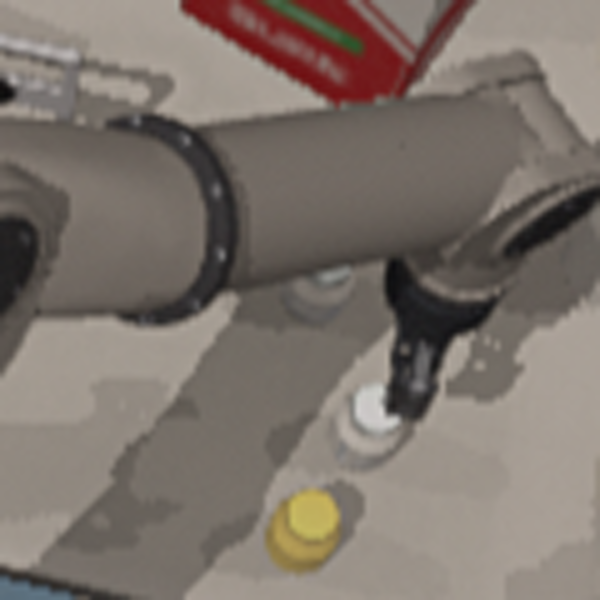

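Gripper in line with the bottle at (372,405). The yellow one (310,515) stays clear of the fingers.

>>> {"api": "play_rows", "payload": {"commands": [[-0.002,0,0.02,0],[0,0,0.03,0],[0,0,0.03,0],[0,0,0.025,0],[0,0,0.02,0],[0,0,0.02,0],[0,0,0.01,0],[0,0,0,0],[0,0,0,0]]}}

```text
t: 27.55
eef_pos: [0.4484, -0.3388, 0.2063]
tool_rot: [0.0, 0.699, 0.715, -0.0]
contact_force: [-0.1, -0.7, 0.0]
gripper_width: 0.876
```

>>> {"api": "play_rows", "payload": {"commands": [[0,0,0,0],[0,0,0,0],[0,0,0,0],[0,0,0,0],[0,0,0,0]], "claw": 0.0, "force": 20}}

```text
t: 28.05
eef_pos: [0.4485, -0.3389, 0.2069]
tool_rot: [0.001, 0.699, 0.715, 0.0]
contact_force: [-1.5, 1.9, 6.7]
gripper_width: 0.602
```

>>> {"api": "play_rows", "payload": {"commands": [[0,0,0,0],[0,0,0,0],[0,0,0,0],[0,0,0,8.2],[0,0,0,8.2],[0,0,0,8.2],[0,0,0,8.2],[0,0,0,8.2],[0,0,0,8.2],[0,0,0,8.2],[0,0,0,8.2],[0,0,0,8.2],[0,0,0,8.2],[0,0,0,8.2],[0,0,0,0]], "claw": 0.07}}

```text
t: 29.55
eef_pos: [0.4483, -0.3383, 0.2054]
tool_rot: [0.0, 1.0, 0.009, -0.001]
contact_force: [-0.3, 0.6, 0.5]
gripper_width: 0.821
```

>>> {"api": "play_rows", "payload": {"commands": [[0,0,0,0],[0,0,0,0],[0,0,0,0],[0,0,0,0],[0,0,0,0],[0,0,0,0]], "claw": 0.0, "force": 45}}

```text
t: 30.15
eef_pos: [0.4482, -0.3387, 0.206]
tool_rot: [-0.0, 1.0, 0.01, 0.0]
contact_force: [0.9, 1.2, 4.2]
gripper_width: 0.594
```

>>> {"api": "play_rows", "payload": {"commands": [[0,0,-0.01,0],[0,0,-0.02,0],[0,0,-0.03,0],[0,0,-0.03,0],[0,0,-0.03,0],[0,0,-0.025,0],[0,0,-0.01,0],[0,0,0,0]]}}

```text
t: 30.95
eef_pos: [0.4482, -0.3388, 0.3617]
tool_rot: [0.0, 1.0, 0.01, 0.001]
contact_force: [-0.4, 0.1, -2.0]
gripper_width: 0.591
```

```bash
python3 -c "
from h import *
goto(.5342,.082,.36,-88.8)"
```

```text
t 30.95 tcp [ 0.4482 -0.3388  0.3617] tilt 0.11 jawyaw -88.91 F [-0.4  0.1 -2. ] M [-0.05  0.03  0.02] g 0.0505 q7 -0.4
turn tool z -0.11
shift [  94.8 -418.9    1.6] mm
```

>>> {"api": "play_rows", "payload": {"commands": [[0.003,-0.015,0,0],[0.007,-0.03,0,0],[0.007,-0.03,0,0],[0.007,-0.03,0,0],[0.007,-0.03,0,0],[0.007,-0.03,0,0],[0.007,-0.03,0,0],[0.007,-0.03,0,0],[0.007,-0.03,0,0],[0.007,-0.03,0,0],[0.007,-0.03,0,0],[0.007,-0.03,0,0],[0.007,-0.03,0,0],[0.007,-0.024,0,0],[0.001,-0.02,0,0],[0,0,0,0],[0,0,0,0]]}}

```text
t: 32.65
eef_pos: [0.5347, 0.082, 0.3596]
tool_rot: [0.001, 1.0, 0.01, -0.001]
contact_force: [-0.4, -1.9, -1.1]
gripper_width: 0.591
```

```bash
python3 -c "
from h import *
goto(.5342,.082,.257,-88.8)
c=cam('scene');crop(c,'s13.png',180,80,300,220,5)"
```

```text
t 32.65 tcp [0.5347 0.082  0.3596] tilt 0.13 jawyaw -88.89 F [-0.4 -1.9 -1.1] M [-0.02  0.02 -0.02] g 0.0505 q7 -1.1
turn tool z -0.09
shift [ -0.3  -0.2 102.6] mm
```

View pics/s13.png

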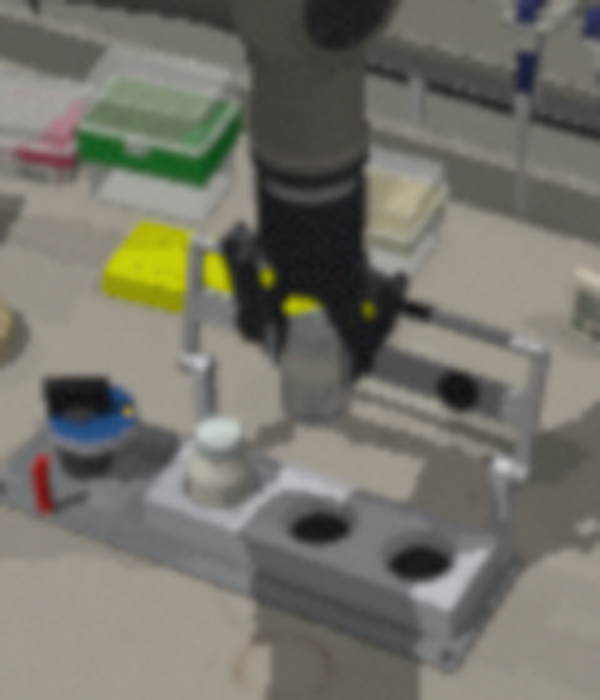

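Bottle held upright above the middle pocket (hole at (320,525)).

>>> {"api": "play_rows", "payload": {"commands": [[-0.0003,0,0.015,0],[0,0,0.025,0],[0,0,0.03,0],[0,0,0.022,0],[0,0,0.01,0],[0,0,0,0],[0,0,0,0]]}}

```text
t: 33.4
eef_pos: [0.5352, 0.0814, 0.2593]
tool_rot: [0.0, 1.0, 0.009, 0.0]
contact_force: [0.2, -0.3, -0.5]
gripper_width: 0.595
```

```bash
python3 -c "
from h import *
goto(.5342,.082,.24,-88.8)"
```

```text
t 33.4 tcp [0.5352 0.0814 0.2593] tilt 0.04 jawyaw -88.98 F [ 0.2 -0.3 -0.5] M [-0.04  0.02  0.02] g 0.0508 q7 -0.99
turn tool z -0.18
shift [-1.  -0.6 19.3] mm
```

>>> {"api": "play_rows", "payload": {"commands": [[-0.001,-0.0006,0.003,0],[0,0,0.004,0],[0,0,0.004,0],[0,0,0.004,0],[0,0,0.004,0],[0,0,0,0],[0,0,0,0]]}}

```text
t: 34.1
eef_pos: [0.5339, 0.0826, 0.2397]
tool_rot: [0.0, 1.0, 0.009, -0.0]
contact_force: [0.2, -0.6, -0.7]
gripper_width: 0.594
```

```bash
python3 -c "
from h import *
st()"
```

```text
t 34.1 tcp [0.5339 0.0826 0.2397] tilt 0.01 jawyaw -88.92 F [ 0.2 -0.6 -0.7] M [0.   0.02 0.01] g 0.0508 q7 -0.97
```

Entered freely. Next I press slowly, one small step at a time.

>>> {"api": "play_rows", "payload": {"commands": [[0,0,0.003,0],[0,0,0.003,0],[0,0,0.002,0],[0,0,0,0]]}}

```text
t: 34.5
eef_pos: [0.5338, 0.0827, 0.2315]
tool_rot: [0.0, 1.0, 0.009, -0.0]
contact_force: [1.1, 0.5, -0.9]
gripper_width: 0.59
```

>>> {"api": "play_rows", "payload": {"commands": [[0,0,0.002,0],[0,0,0.002,0],[0,0,0.001,0],[0,0,0,0]]}}

```text
t: 34.9
eef_pos: [0.534, 0.0826, 0.2269]
tool_rot: [-0.0, 1.0, 0.009, 0.0]
contact_force: [-0.7, -0.4, 2.0]
gripper_width: 0.591
```

>>> {"api": "play_rows", "payload": {"commands": [[0,0,0.001,0],[0,0,0.001,0],[0,0,0,0]]}}

```text
t: 35.2
eef_pos: [0.534, 0.0826, 0.2248]
tool_rot: [0.0, 1.0, 0.009, 0.0]
contact_force: [-1.5, 1.4, 3.1]
gripper_width: 0.591
```

>>> {"api": "play_rows", "payload": {"commands": [[0,0,0.001,0],[0,0,0.0005,0],[0,0,0,0]]}}

```text
t: 35.5
eef_pos: [0.534, 0.0827, 0.2233]
tool_rot: [0.0, 1.0, 0.009, 0.0]
contact_force: [0.7, 0.2, 4.0]
gripper_width: 0.596
```

>>> {"api": "play_rows", "payload": {"commands": [[0,0,0.001,0],[0,0,0,0],[0,0,0,0]]}}

```text
t: 35.8
eef_pos: [0.5341, 0.0825, 0.223]
tool_rot: [-0.0, 1.0, 0.009, 0.0]
contact_force: [-3.4, 0.1, 11.9]
gripper_width: 0.593
```

>>> {"api": "play_rows", "payload": {"commands": [[0,0,0.001,0],[0,0,0,0],[0,0,0,0]]}}

```text
t: 36.1
eef_pos: [0.5341, 0.0822, 0.2229]
tool_rot: [-0.001, 1.0, 0.009, 0.0]
contact_force: [-7.4, 1.1, 24.3]
gripper_width: 0.592
```

>>> {"api": "play_rows", "payload": {"commands": [[0,0,-0.0015,0],[0,0,0,0]]}}

```text
t: 36.3
eef_pos: [0.5339, 0.0827, 0.223]
tool_rot: [-0.0, 1.0, 0.009, -0.0]
contact_force: [-1.4, 0.6, 8.3]
gripper_width: 0.593
```

>>> {"api": "play_rows", "payload": {"commands": [[0,0,0,0],[0,0,0,0],[0,0,0,0],[0,0,-0.01,0],[0,0,-0.02,0],[0,0,-0.03,0],[0,0,-0.03,0],[0,0,-0.03,0],[0,0,-0.02,0],[0,0,0,0]], "claw": 0.062}}

```text
t: 37.3
eef_pos: [0.5347, 0.0822, 0.3657]
tool_rot: [-0.0, 1.0, 0.009, 0.002]
contact_force: [0.2, 0.2, -0.5]
gripper_width: 0.725
```

```bash
python3 -c "
from h import *
goto(.5585,-.279,.36,-88.8)
caps()
c=cam('top');crop(c,'t14.png',180,140,390,270,3.8)
s=cam('scene')
for k in (c,s):
 for p in((.533,.167),(.534,.082)):
  d=k['depth']; ys,xs=np.mgrid[0:384,0:512]
  W=(np.stack([(xs-k['cx'])/k['fx']*d,(ys-k['cy'])/k['fy']*d,d],-1)-k['t'])@k['R']
  m=(np.hypot(W[...,0]-p[0],W[...,1]-p[1])<.028)&(W[...,2]>.085)&(W[...,2]<.115)
  print(m.sum(),np.median(W[m],axis=0))
"
```

```text
t 37.3 tcp [0.5347 0.0822 0.3657] tilt 0.26 jawyaw -88.93 F [ 0.2  0.2 -0.5] M [ 0.02 -0.03 -0.09] g 0.0619 q7 -1.1
turn tool z -0.13
shift [ 16.2 361.6   5.4] mm
top [335.1 202.2] [ 0.5576 -0.2805  0.078 ] 72
top [332. 253.] [ 0.3549 -0.3069  0.078 ] 84
scene [336.6 206.2] [ 0.5545 -0.2786  0.078 ] 86
scene [322.4 250.7] [ 0.3524 -0.3058  0.078 ] 104
76 [0.52928928 0.16478995 0.09410864]
78 [0.5320846  0.08053909 0.09484594]
75 [0.5274912  0.16563283 0.09403838]
76 [0.52855526 0.08114981 0.09441506]
```

View pics/t14.png

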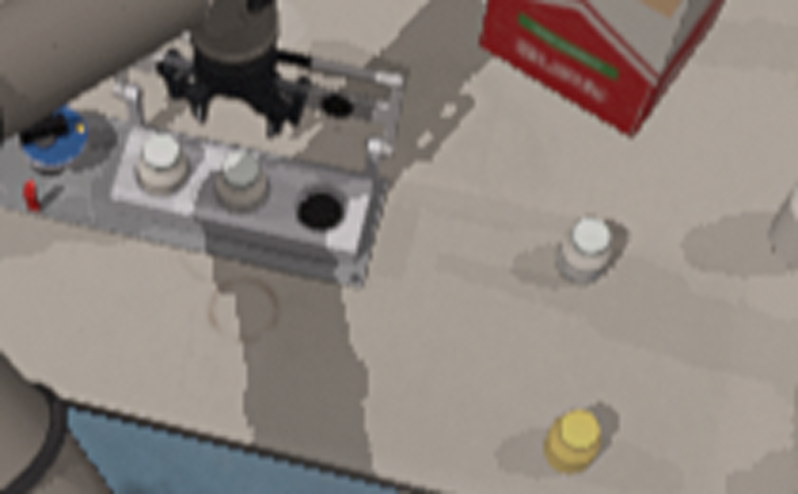

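Two bottles are seated, both caps about 94.5 mm high. The third is at (588,235) in the crop and has not moved. I go there next.

>>> {"api": "play_rows", "payload": {"commands": [[0.001,0.02,0,0],[0.0015,0.032,0,0],[0.0015,0.032,0,0],[0.0015,0.032,0,0],[0.0015,0.032,0,0],[0.0015,0.032,0,0],[0.0015,0.032,0,0],[0.0015,0.032,0,0],[0.0015,0.032,0,0],[0.0015,0.032,0,0],[0.0015,0.032,0,0],[0,0.022,0,0],[0,0,0,0],[0,0,0,0]], "claw": 0.075}}

```text
t: 38.9
eef_pos: [0.5563, -0.2791, 0.3617]
tool_rot: [-0.001, 1.0, 0.009, -0.001]
contact_force: [-1.0, 0.5, -0.3]
gripper_width: 0.879
```

>>> {"api": "play_rows", "payload": {"commands": [[0,0,0,-8.2],[0,0,0,-8.2],[0,0,0,-8.2],[0,0,0,-8.2],[0,0,0,-8.2],[0,0,0,-8.2],[0,0,0,-8.2],[0,0,0,-8.2],[0,0,0,-8.2],[0,0,0,-8.2],[0,0,0,-8.2],[0,0,0,0]]}}

```text
t: 40.1
eef_pos: [0.557, -0.2774, 0.3624]
tool_rot: [-0.001, 0.698, 0.716, 0.0]
contact_force: [-0.5, 0.2, -0.8]
gripper_width: 0.874
```

```bash
python3 -c "
from h import *
goto(.5585,-.279,.206,1.2)
caps()
c=cam('scene');crop(c,'s15.png',280,100,400,270,4)"
```

```text
t 40.1 tcp [ 0.557  -0.2774  0.3624] tilt 0.09 jawyaw 1.47 F [-0.5  0.2 -0.8] M [ 0.01 -0.01  0.03] g 0.0747 q7 0.73
turn tool z 0.27
shift [ -1.9   1.5 156.4] mm
top [334.8 202.7] [ 0.5553 -0.2796  0.078 ] 68
top [332.1 253.1] [ 0.3544 -0.3071  0.078 ] 86
scene [336.7 206.1] [ 0.5551 -0.2789  0.078 ] 84
scene [322.2 250.8] [ 0.3517 -0.3053  0.078 ] 107
```

View pics/s15.png

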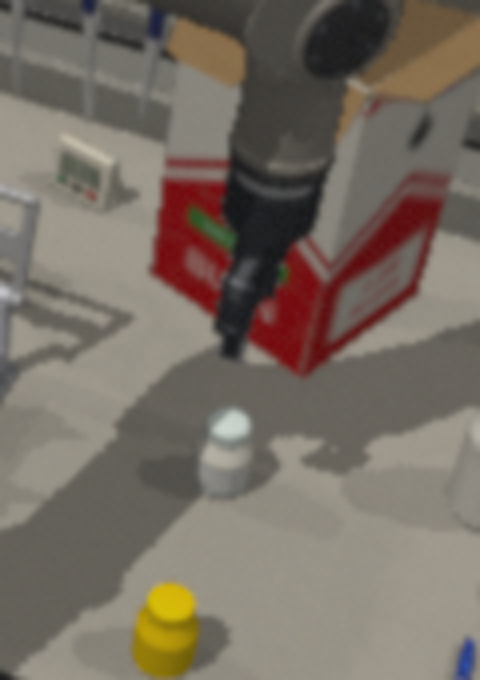

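```bash
python3 -c "
from h import *
c=cam('scene')
print(onz(c,*un(302,375,280,100,4),0),onz(c,*un(152,272,280,100,4),0))"
```

```text
[ 0.72219933 -0.30292558  0.        ] [ 0.79050425 -0.12044202  0.        ]
```

>>> {"api": "play_rows", "payload": {"commands": [[-0.0019,0.0005,0.02,0],[0,0,0.025,0],[0,0,0.025,0],[0,0,0.015,0],[0,0,0,0]]}}

```text
t: 40.8
eef_pos: [0.5567, -0.2801, 0.2756]
tool_rot: [-0.002, 0.699, 0.715, -0.001]
contact_force: [0.3, 1.2, 0.6]
gripper_width: 0.875
```

>>> {"api": "play_rows", "payload": {"commands": [[0,0,0.015,0],[0,0,0.02,0],[0,0,0.02,0],[0,0,0.01,0],[0,0,0.006,0],[0,0,0,0],[0,0,0,0]]}}

```text
t: 41.5
eef_pos: [0.5576, -0.2812, 0.2075]
tool_rot: [0.001, 0.699, 0.715, 0.0]
contact_force: [-0.4, -0.6, -0.7]
gripper_width: 0.876
```

>>> {"api": "play_rows", "payload": {"commands": [[0,0,0,0],[0,0,0,0],[0,0,0,0],[0,0,0,0],[0,0,0,0]], "claw": 0.0, "force": 20}}

```text
t: 42.0
eef_pos: [0.5577, -0.2811, 0.2078]
tool_rot: [0.001, 0.699, 0.715, 0.0]
contact_force: [-0.0, 0.3, 5.3]
gripper_width: 0.596
```

>>> {"api": "play_rows", "payload": {"commands": [[0,0,0,0],[0,0,0,0],[0,0,0,0],[0,0,0,8.2],[0,0,0,8.2],[0,0,0,8.2],[0,0,0,8.2],[0,0,0,8.2],[0,0,0,8.2],[0,0,0,8.2],[0,0,0,8.2],[0,0,0,8.2],[0,0,0,8.2],[0,0,0,8.2],[0,0,0,0]], "claw": 0.07}}

```text
t: 43.5
eef_pos: [0.5574, -0.2805, 0.2063]
tool_rot: [0.0, 1.0, 0.009, -0.001]
contact_force: [0.7, -0.4, 0.5]
gripper_width: 0.817
```

>>> {"api": "play_rows", "payload": {"commands": [[0,0,0,0],[0,0,0,0],[0,0,0,0],[0,0,0,0],[0,0,0,0],[0,0,0,0]], "claw": 0.0, "force": 45}}

```text
t: 44.1
eef_pos: [0.5574, -0.281, 0.207]
tool_rot: [0.0, 1.0, 0.01, 0.0]
contact_force: [0.8, -0.6, 3.2]
gripper_width: 0.594
```

>>> {"api": "play_rows", "payload": {"commands": [[0,0,-0.01,0],[0,0,-0.02,0],[0,0,-0.03,0],[0,0,-0.03,0],[0,0,-0.03,0],[0,0,-0.025,0],[0,0,-0.01,0],[0,0,0,0]]}}

```text
t: 44.9
eef_pos: [0.5573, -0.2812, 0.3637]
tool_rot: [0.0, 1.0, 0.009, 0.001]
contact_force: [-0.5, -0.0, -1.5]
gripper_width: 0.594
```

```bash
python3 -c "
from h import *
goto(.5358,-.003,.36,-88.8)"
```

```text
t 44.9 tcp [ 0.5573 -0.2812  0.3637] tilt 0.16 jawyaw -88.92 F [-0.5 -0.  -1.5] M [0.05 0.03 0.01] g 0.0508 q7 -0.55
turn tool z -0.12
shift [ -15.7 -278.6    3.4] mm
```

>>> {"api": "play_rows", "payload": {"commands": [[-0.001,-0.015,0,0],[-0.0015,-0.03,0,0],[-0.0015,-0.03,0,0],[-0.0015,-0.03,0,0],[-0.0015,-0.03,0,0],[-0.0015,-0.03,0,0],[-0.0015,-0.03,0,0],[-0.0015,-0.03,0,0],[-0.0015,-0.03,0,0],[-0.0015,-0.02,0,0],[-0.0015,-0.004,0,0],[0,0,0,0],[0,0,0,0]]}}

```text
t: 46.2
eef_pos: [0.5357, -0.0034, 0.3616]
tool_rot: [0.0, 1.0, 0.009, -0.0]
contact_force: [-0.2, 0.2, -1.1]
gripper_width: 0.593
```

```bash
python3 -c "
from h import *
goto(.5358,-.003,.258,-88.8)
c=cam('scene');crop(c,'s16.png',180,80,300,220,5)"
```

```text
t 46.2 tcp [ 0.5357 -0.0034  0.3616] tilt 0.04 jawyaw -89.01 F [-0.2  0.2 -1.1] M [-0.01 -0.02 -0.01] g 0.0507 q7 -0.94
turn tool z -0.21
shift [  0.2  -0.5 103.6] mm
```

View pics/s16.png

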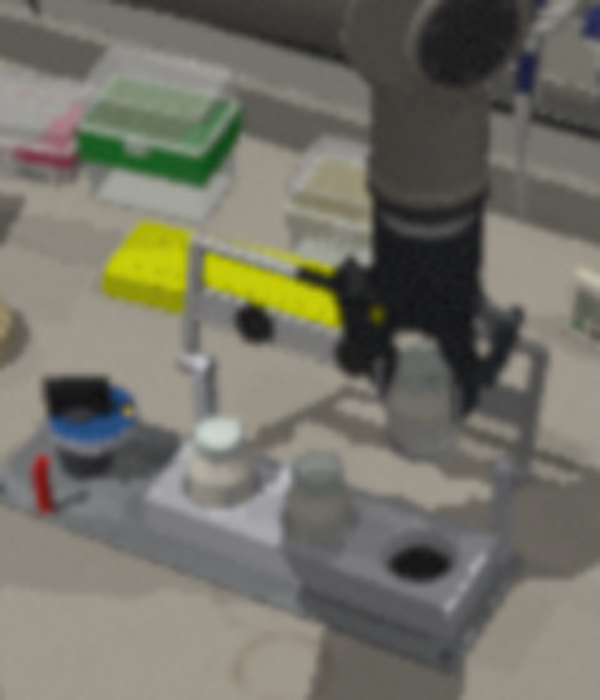

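The third bottle hangs over the last pocket (hole at (420,560)).

>>> {"api": "play_rows", "payload": {"commands": [[0,-0.0004,0.015,0],[0,0,0.025,0],[0,0,0.03,0],[0,0,0.022,0],[0,0,0.01,0],[0,0,0,0],[0,0,0,0]]}}

```text
t: 46.95
eef_pos: [0.5363, -0.0024, 0.2603]
tool_rot: [0.0, 1.0, 0.009, 0.0]
contact_force: [-0.0, 0.0, -0.7]
gripper_width: 0.59
```

```bash
python3 -c "
from h import *
goto(.5358,-.003,.241,-88.8)"
```

```text
t 46.95 tcp [ 0.5363 -0.0024  0.2603] tilt 0.04 jawyaw -88.97 F [-0.   0.  -0.7] M [-0.05 -0.03  0.05] g 0.0504 q7 -0.83
turn tool z -0.17
shift [-0.5  0.5 19.3] mm
```

>>> {"api": "play_rows", "payload": {"commands": [[-0.0005,0.0005,0.003,0],[0,0,0.004,0],[0,0,0.004,0],[0,0,0.004,0],[0,0,0.004,0],[0,0,0,0],[0,0,0,0]]}}

```text
t: 47.65
eef_pos: [0.5355, -0.0024, 0.2407]
tool_rot: [0.0, 1.0, 0.009, -0.0]
contact_force: [-0.6, 0.3, -0.7]
gripper_width: 0.589
```

>>> {"api": "play_rows", "payload": {"commands": [[0,0,0.003,0],[0,0,0.003,0],[0,0,0.002,0],[0,0,0,0]]}}

```text
t: 48.05
eef_pos: [0.5355, -0.0024, 0.2326]
tool_rot: [0.0, 1.0, 0.009, -0.0]
contact_force: [0.4, 0.0, -0.9]
gripper_width: 0.588
```

>>> {"api": "play_rows", "payload": {"commands": [[0,0,0.002,0],[0,0,0.002,0],[0,0,0.001,0],[0,0,0,0]]}}

```text
t: 48.45
eef_pos: [0.5356, -0.0024, 0.2278]
tool_rot: [0.0, 1.0, 0.009, 0.0]
contact_force: [-1.0, -0.0, 2.4]
gripper_width: 0.592
```

>>> {"api": "play_rows", "payload": {"commands": [[0,0,0.001,0],[0,0,0.001,0],[0,0,0,0]]}}

```text
t: 48.75
eef_pos: [0.5356, -0.0023, 0.2257]
tool_rot: [0.0, 1.0, 0.009, 0.0]
contact_force: [0.1, -0.2, 2.0]
gripper_width: 0.59
```

>>> {"api": "play_rows", "payload": {"commands": [[0,0,0.001,0],[0,0,0.001,0],[0,0,0,0]]}}

```text
t: 49.05
eef_pos: [0.5356, -0.0024, 0.224]
tool_rot: [-0.0, 1.0, 0.009, 0.0]
contact_force: [-1.3, 0.1, 6.5]
gripper_width: 0.594
```

>>> {"api": "play_rows", "payload": {"commands": [[0,0,0.001,0],[0,0,0.0005,0],[0,0,0,0],[0,0,0,0]]}}

```text
t: 49.45
eef_pos: [0.5356, -0.0027, 0.2239]
tool_rot: [-0.001, 1.0, 0.009, 0.0]
contact_force: [-7.5, 3.0, 25.0]
gripper_width: 0.591
```

Hard stop at TCP z 0.2239, which is the 0.207 grip height plus the 0.017 floor. Relax, release and lift.

>>> {"api": "play_rows", "payload": {"commands": [[0,0,-0.0015,0],[0,0,0,0]]}}

```text
t: 49.65
eef_pos: [0.5356, -0.0023, 0.224]
tool_rot: [-0.0, 1.0, 0.009, 0.0]
contact_force: [-1.5, 0.3, 6.6]
gripper_width: 0.591
```

>>> {"api": "play_rows", "payload": {"commands": [[0,0,0,0],[0,0,0,0],[0,0,0,0],[0,0,-0.01,0],[0,0,-0.02,0],[0,0,-0.03,0],[0,0,-0.03,0],[0,0,-0.03,0],[0,0,-0.03,0],[0,0,-0.03,0],[0,0,-0.02,0],[0,0,0,0]], "claw": 0.062}}

```text
t: 50.85
eef_pos: [0.5361, -0.0031, 0.4268]
tool_rot: [-0.0, 1.0, 0.009, 0.002]
contact_force: [0.2, -0.8, 0.1]
gripper_width: 0.723
```

>>> {"api": "play_rows", "payload": {"commands": [[-0.02,0,0,0],[-0.03,0,0,-8.2],[0,0,0,-8.2],[0,0,0,-8.2],[0,0,0,-8.2],[0,0,0,-8.2],[0,0,0,-8.2],[0,0,0,-8.2],[0,0,0,-8.2],[0,0,0,-8.2],[0,0,0,-8.2],[0,0,0,-8.2],[0,0,0,0]], "claw": 0.05}}

```text
t: 52.15
eef_pos: [0.485, -0.0036, 0.4233]
tool_rot: [-0.001, 0.699, 0.715, -0.0]
contact_force: [-0.5, -0.1, -0.8]
gripper_width: 0.587
```

```bash
cat >> h.py <<'E'
def seated():
    for n in('top','scene'):
        k=cam(n)
        for p in((.533,.167),(.534,.082),(.5358,-.003)):
            d=k['depth']; ys,xs=np.mgrid[0:384,0:512]
            W=(np.stack([(xs-k['cx'])/k['fx']*d,(ys-k['cy'])/k['fy']*d,d],-1)-k['t'])@k['R']
            m=(np.hypot(W[...,0]-p[0],W[...,1]-p[1])<.028)&(W[...,2]>.085)&(W[...,2]<.115)
            print(n,m.sum(),np.median(W[m],axis=0).round(4))
E
python3 -c "
from h import *
seated()
goto(.6117,.0815,.44,1.2)
c=cam('top');crop(c,'t17.png',165,120,295,215,6)
c=cam('scene');crop(c,'s17.png',160,80,300,220,5)"
```

```text
top 0 [nan nan nan]
top 1 [0.5261 0.0621 0.0872]
top 53 [ 0.5356 -0.0105  0.0956]
scene 76 [0.5272 0.1651 0.0948]
scene 72 [0.5298 0.0819 0.0944]
scene 81 [ 0.5307 -0.0031  0.0942]
t 52.25 tcp [ 0.4852 -0.0035  0.4234] tilt 0.05 jawyaw 1.04 F [-0.  -1.5  0.4] M [ 0.03 -0.02  0.04] g 0.05 q7 0.14
turn tool z -0.16
shift [ 82.3 128.2 -16.6] mm
  return _methods._mean(a, axis=axis, dtype=dtype,
  ret = um.true_divide(
```

View pics/t17.png

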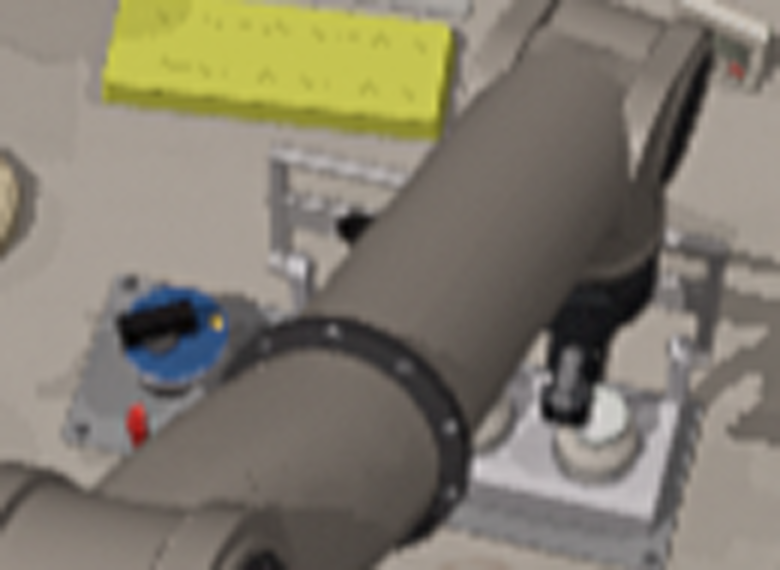

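View pics/s17.png

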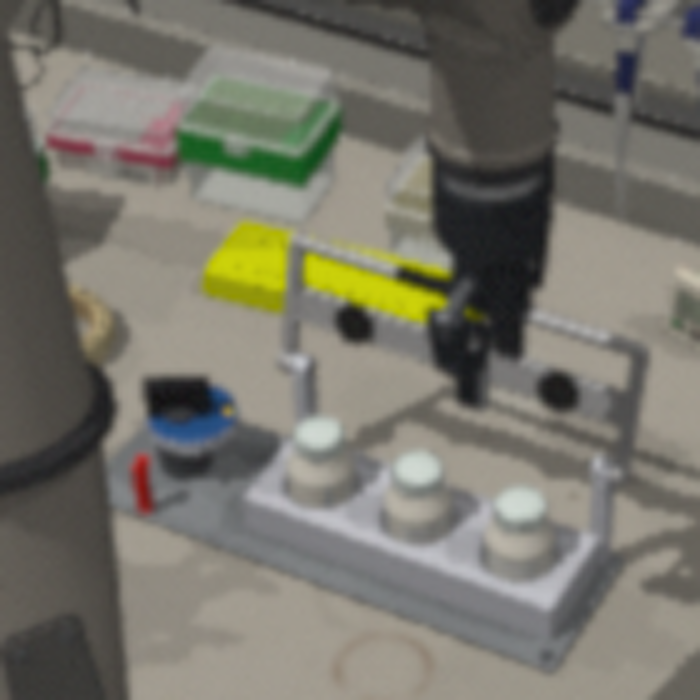

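All three bottles stand upright and equally deep, with caps at (320,435), (417,468) and (520,505). The cap heights read 94.8, 94.4 and 94.2 mm against 95 mm expected. Now to the clamp handle.

>>> {"api": "play_rows", "payload": {"commands": [[-0.01,0.01,0,0],[-0.02,0.025,0,0],[-0.02,0.03,0,0],[-0.02,0.03,0,0],[-0.012,0.025,0,0],[0,0.008,0,0],[0,0,0,0],[0,0,0,0]]}}

```text
t: 53.15
eef_pos: [0.6147, -0.0818, 0.4234]
tool_rot: [-0.001, 0.699, 0.715, -0.0]
contact_force: [0.0, -0.2, -0.4]
gripper_width: 0.583
```

```bash
python3 -c "
from h import *
goto(.6117,.0815,.3608,1.2)"
```

```text
t 53.15 tcp [ 0.6147 -0.0818  0.4234] tilt 0.08 jawyaw 1.27 F [ 0.  -0.2 -0.4] M [ 0.01 -0.    0.02] g 0.0498 q7 0.45
turn tool z 0.07
shift [163.3   0.5  62.6] mm
```

I took the sign of x the wrong way; the move was high and free. Correcting.

>>> {"api": "play_rows", "payload": {"commands": [[0.02,0,0,0],[0.03,0,0,0],[0.03,-0.001,0,0],[0.03,-0.001,0,0],[0.03,-0.001,0,0],[0.02,0,0,0],[0.003,0,0,0],[0,0,0,0]]}}

```text
t: 53.95
eef_pos: [0.6079, 0.0809, 0.4239]
tool_rot: [-0.0, 0.699, 0.715, 0.0]
contact_force: [-0.4, -0.4, 1.0]
gripper_width: 0.59
```

```bash
python3 -c "
from h import *
goto(.6117,.0815,.362,1.2)
c=cam('scene');crop(c,'s18.png',160,80,300,220,5)"
```

```text
t 53.95 tcp [0.6079 0.0809 0.4239] tilt 0.02 jawyaw 1.36 F [-0.4 -0.4  1. ] M [-0.03  0.    0.01] g 0.0504 q7 0.19
turn tool z 0.16
shift [ 0.5  3.8 61.9] mm
```

View pics/s18.png

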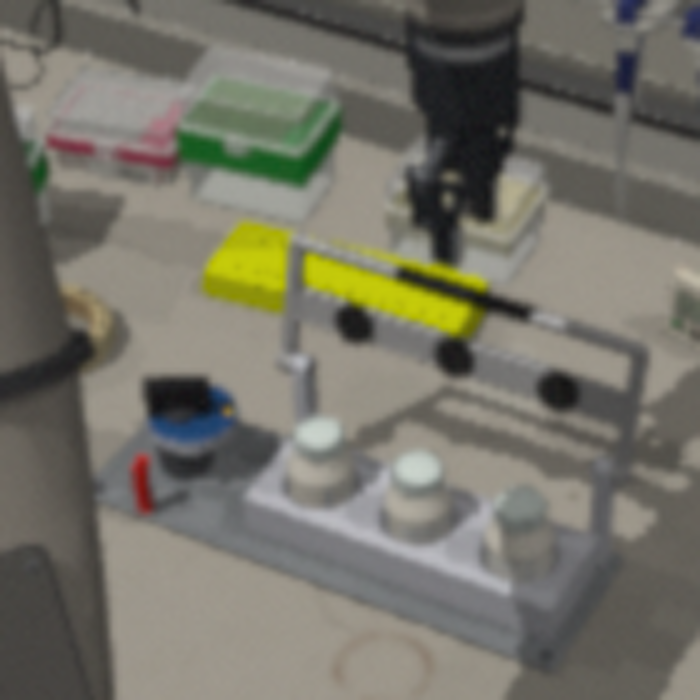

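>>> {"api": "play_rows", "payload": {"commands": [[0.0005,0.0038,0.01,0],[0,0,0.02,0],[0,0,0.02,0],[0,0,0.01,0],[0,0,0.002,0],[0,0,0,0],[0,0,0,0]]}}

```text
t: 54.7
eef_pos: [0.6129, 0.0807, 0.3627]
tool_rot: [0.0, 0.699, 0.715, 0.001]
contact_force: [0.7, 0.5, 0.5]
gripper_width: 0.586
```

>>> {"api": "play_rows", "payload": {"commands": [[0,0,0,0],[0,0,0,0],[0,0,0,0],[0,0,0,0],[0,0,0,0],[0,0,0,0]], "claw": 0.0, "force": 25}}

```text
t: 55.3
eef_pos: [0.6126, 0.0811, 0.3622]
tool_rot: [0.0, 0.699, 0.715, 0.0]
contact_force: [-0.6, 0.2, 5.7]
gripper_width: 0.158
```

```bash
python3 -c "
from h import *
o,_,_=st()
t=np.linspace(1.824,0,41)
p=102*np.c_[-np.cos(t),-np.sin(t)]
print(np.diff(p,axis=0).round(1).tolist())"
```

```text
t 55.3 tcp [0.6126 0.0811 0.3622] tilt 0.04 jawyaw 1.28 F [-0.6  0.2  5.7] M [ 0.18  0.31 -0.08] g 0.0135 q7 0.23
[[-4.5, -1.1], [-4.6, -0.9], [-4.6, -0.6], [-4.6, -0.4], [-4.6, -0.2], [-4.7, -0.0], [-4.6, 0.2], [-4.6, 0.4], [-4.6, 0.6], [-4.6, 0.8], [-4.5, 1.0], [-4.5, 1.2], [-4.4, 1.4], [-4.3, 1.6], [-4.3, 1.8], [-4.2, 2.0], [-4.1, 2.2], [-4.0, 2.4], [-3.9, 2.6], [-3.7, 2.8], [-3.6, 2.9], [-3.5, 3.1], [-3.3, 3.2], [-3.2, 3.4], [-3.0, 3.5], [-2.9, 3.7], [-2.7, 3.8], [-2.5, 3.9], [-2.3, 4.0], [-2.1, 4.1], [-2.0, 4.2], [-1.8, 4.3], [-1.6, 4.4], [-1.4, 4.4], [-1.2, 4.5], [-0.9, 4.6], [-0.7, 4.6], [-0.5, 4.6], [-0.3, 4.6], [-0.1, 4.6]]
```

>>> {"api": "play_rows", "payload": {"commands": [[0,-0.0045,-0.0011,0],[0,-0.0046,-0.0009,0],[0,-0.0046,-0.0006,0],[0,-0.0046,-0.0004,0],[0,-0.0046,-0.0002,0],[0,-0.0047,0,0],[0,-0.0046,0.0002,0],[0,-0.0046,0.0004,0],[0,-0.0046,0.0006,0],[0,-0.0046,0.0008,0],[0,0,0,0]]}}

```text
t: 56.4
eef_pos: [0.566, 0.0802, 0.3631]
tool_rot: [-0.0, 0.699, 0.715, 0.0]
contact_force: [1.9, 1.6, 4.4]
gripper_width: 0.159
```

>>> {"api": "play_rows", "payload": {"commands": [[0,-0.0045,0.001,0],[0,-0.0045,0.0012,0],[0,-0.0044,0.0014,0],[0,-0.0043,0.0016,0],[0,-0.0043,0.0018,0],[0,-0.0042,0.002,0],[0,-0.0041,0.0022,0],[0,-0.004,0.0024,0],[0,-0.0039,0.0026,0],[0,-0.0037,0.0028,0],[0,0,0,0]]}}

```text
t: 57.5
eef_pos: [0.5237, 0.0792, 0.3432]
tool_rot: [-0.001, 0.699, 0.715, -0.001]
contact_force: [1.6, 2.6, -2.7]
gripper_width: 0.159
```

>>> {"api": "play_rows", "payload": {"commands": [[0,-0.0036,0.0029,0],[0,-0.0035,0.0031,0],[0,-0.0033,0.0032,0],[0,-0.0032,0.0034,0],[0,-0.003,0.0035,0],[0,-0.0029,0.0037,0],[0,-0.0027,0.0038,0],[0,-0.0025,0.0039,0],[0,-0.0023,0.004,0],[0,-0.0021,0.0041,0],[0,0,0,0]]}}

```text
t: 58.6
eef_pos: [0.4951, 0.0785, 0.3076]
tool_rot: [-0.0, 0.699, 0.715, -0.0]
contact_force: [4.5, 3.4, -6.0]
gripper_width: 0.156
```

```bash
python3 -c "
from h import *
st()
c=cam('scene');crop(c,'s19.png',160,80,300,220,5)"
```

```text
t 58.6 tcp [0.4951 0.0785 0.3076] tilt 0.05 jawyaw 1.29 F [ 4.5  3.4 -6. ] M [ 0.61 -1.21 -0.04] g 0.0134 q7 0.22
```

View pics/s19.png

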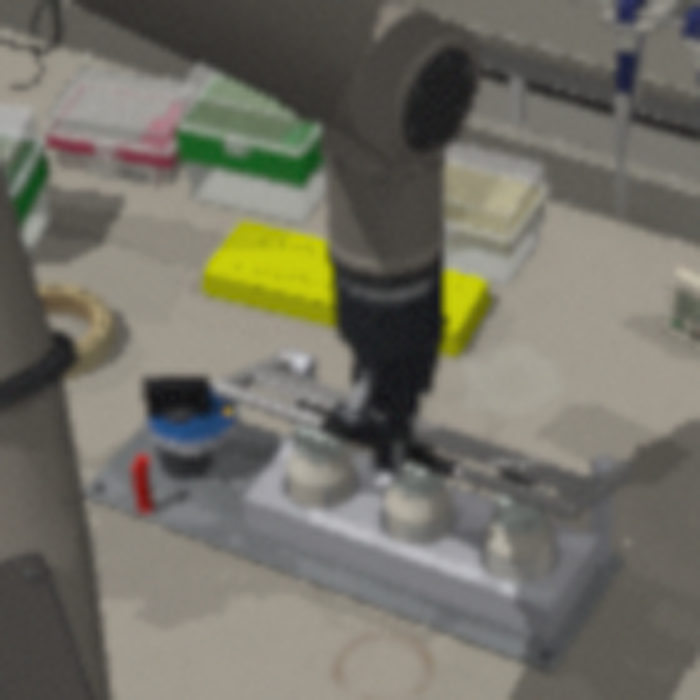

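The clamp is coming down at about 0.46 rad with no obstruction and forces below 8 N.

>>> {"api": "play_rows", "payload": {"commands": [[0,-0.002,0.0042,0],[0,-0.0018,0.0043,0],[0,-0.0016,0.0044,0],[0,-0.0014,0.0044,0],[0,-0.0012,0.0045,0],[0,-0.0009,0.0046,0],[0,0,0,0]]}}

```text
t: 59.35
eef_pos: [0.4866, 0.0782, 0.2813]
tool_rot: [0.0, 0.699, 0.715, -0.0]
contact_force: [5.3, 1.6, -4.2]
gripper_width: 0.156
```

>>> {"api": "play_rows", "payload": {"commands": [[0,-0.0007,0.0046,0],[0,-0.0005,0.0046,0],[0,-0.0003,0.0046,0],[0,0,0,0],[0,0,0,0]]}}

```text
t: 59.85
eef_pos: [0.4852, 0.0781, 0.2676]
tool_rot: [0.0, 0.699, 0.715, -0.0]
contact_force: [5.6, 1.6, -1.9]
gripper_width: 0.156
```

>>> {"api": "play_rows", "payload": {"commands": [[0,-0.0001,0.002,0],[0,0,0.0015,0],[0,0,0,0],[0,0,0,0]]}}

```text
t: 60.25
eef_pos: [0.4851, 0.0781, 0.2644]
tool_rot: [0.0, 0.699, 0.715, -0.0]
contact_force: [6.0, 1.0, -0.6]
gripper_width: 0.156
```

>>> {"api": "play_rows", "payload": {"commands": [[0,0,0.0015,0],[0,0,0,0],[0,0,0,0]]}}

```text
t: 60.55
eef_pos: [0.4851, 0.078, 0.2633]
tool_rot: [0.0, 0.699, 0.715, 0.0]
contact_force: [4.7, 1.1, 5.7]
gripper_width: 0.157
```

>>> {"api": "play_rows", "payload": {"commands": [[0,0,0.001,0],[0,0,0,0],[0,0,0,0]]}}

```text
t: 60.85
eef_pos: [0.4852, 0.0778, 0.2631]
tool_rot: [-0.0, 0.699, 0.715, 0.0]
contact_force: [0.0, 0.9, 18.7]
gripper_width: 0.156
```

Hard stop where a fully closed clamp should be. I open only a little, so the rear finger cannot touch the caps, and lift.

>>> {"api": "play_rows", "payload": {"commands": [[0,0,-0.001,0],[0,0,0,0]]}}

```text
t: 61.05
eef_pos: [0.4851, 0.0781, 0.2633]
tool_rot: [0.0, 0.699, 0.715, 0.0]
contact_force: [4.0, -1.1, 6.4]
gripper_width: 0.153
```

>>> {"api": "play_rows", "payload": {"commands": [[0,0,0,0],[0,0,0,0],[0,0,0,0],[0,0,-0.003,0],[0,0,-0.008,0],[0,0,-0.015,0],[0,0,-0.025,0],[0,0,-0.03,0],[0,0,-0.03,0],[0,0,0,0]], "claw": 0.024}}

```text
t: 62.05
eef_pos: [0.4864, 0.0776, 0.3784]
tool_rot: [0.001, 0.699, 0.715, 0.003]
contact_force: [0.4, 0.2, 0.1]
gripper_width: 0.282
```

```bash
python3 -c "
from h import *
st()
c=cam('top');crop(c,'t20.png',165,140,295,235,6)
crop(c,'t20w.png',172,160,222,205,14)
c=cam('scene');crop(c,'s20.png',160,80,300,220,5)
crop(c,'s20w.png',175,145,225,190,14)"
```

```text
t 62.05 tcp [0.4864 0.0776 0.3784] tilt 0.39 jawyaw 1.25 F [0.4 0.2 0.1] M [0.06 0.01 0.02] g 0.0241 q7 0.1
```

View pics/s20.png

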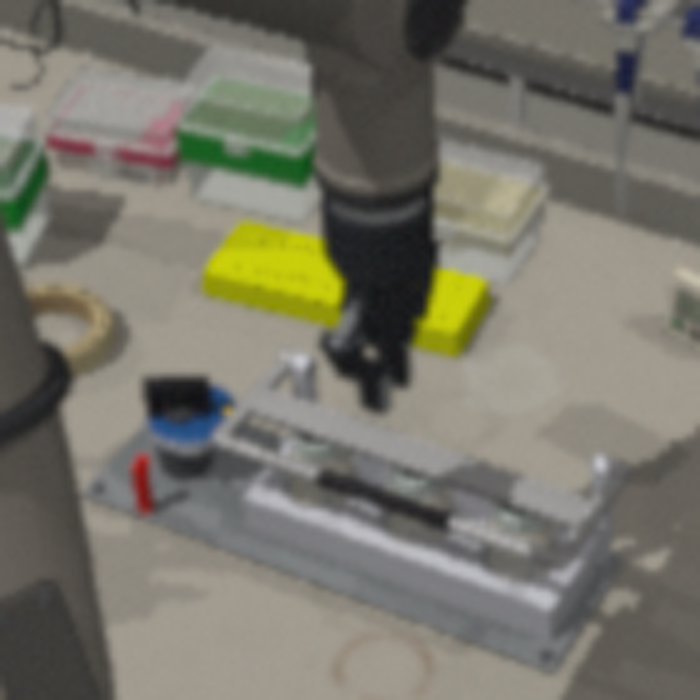

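View pics/t20w.png

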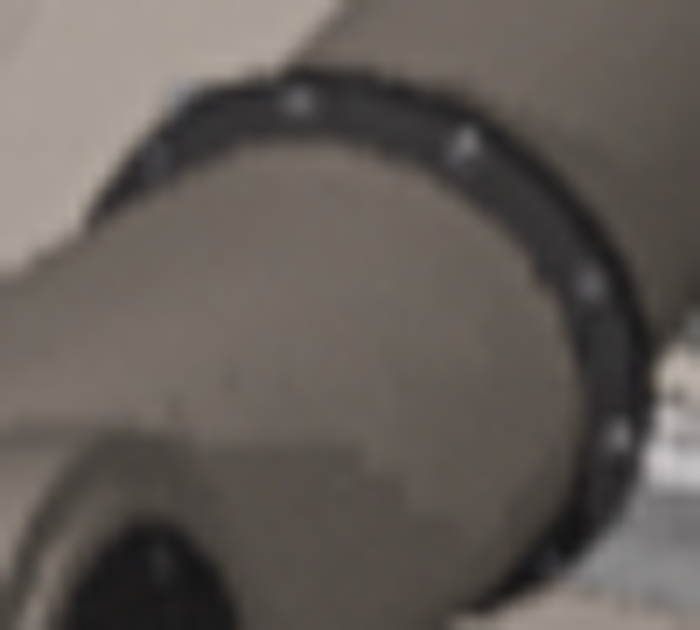

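View pics/s20w.png

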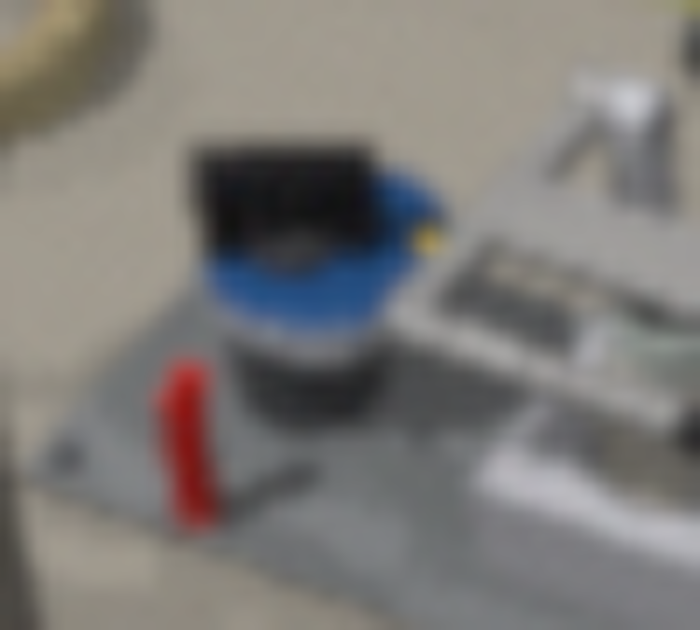

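```bash
python3 -c "
from h import *
s=cam('scene'); t=cam('top')
print('dot',onz(s,*un(428,240,175,145,14),.062),onz(t,*un(217,263,165,130,6),.062))
# predict appearance for axis guess
for A in [(.531,.294)]:
  for ph in(-60,-65):
    a=np.radians(ph); d=np.array([np.cos(a),np.sin(a)])
    n=np.array([-d[1],d[0]])
    for nm,k,f in(('top',t,lambda u,v:((u-165+.5)*6-.5,(v-130+.5)*6-.5)),('sc',s,lambda u,v:((u-175+.5)*14-.5,(v-145+.5)*14-.5))):
      print(nm,ph,'dot r40',np.round(f(*pix(k,[*(A+d*.04),.062]))),'disc c',np.round(f(*pix(k,[*(A+d*.009),.062]))),'bar',[np.round(f(*pix(k,[*(A+d*x+n*y),.096]))).tolist() for x,y in((.026,.007),(.026,-.007),(-.026,-.007),(-.026,.007))])
"
python3 - <<'E'
import cv2
im=cv2.imread('pics/t7.png'); cv2.imwrite('pics/t7w.png',cv2.resize(im[200:420,60:290],None,fx=3,fy=2.7,interpolation=cv2.INTER_CUBIC) if 0 else cv2.resize(im[200:400,60:260],None,fx=3,fy=3,interpolation=cv2.INTER_CUBIC))
E
```

```text
dot [0.55101386 0.26391097 0.062     ] [0.55249349 0.2597552  0.062     ]
top -60 dot r40 [217. 265.] disc c [171. 276.] bar [[188.0, 238.0], [193.0, 256.0], [115.0, 275.0], [110.0, 257.0]]
sc -60 dot r40 [442. 245.] disc c [331. 248.] bar [[382.0, 138.0], [380.0, 172.0], [191.0, 177.0], [194.0, 143.0]]
top -65 dot r40 [218. 270.] disc c [171. 277.] bar [[190.0, 241.0], [193.0, 259.0], [113.0, 272.0], [110.0, 253.0]]
sc -65 dot r40 [441. 253.] disc c [331. 250.] bar [[384.0, 144.0], [377.0, 177.0], [190.0, 171.0], [197.0, 138.0]]
```

View pics/t7w.png

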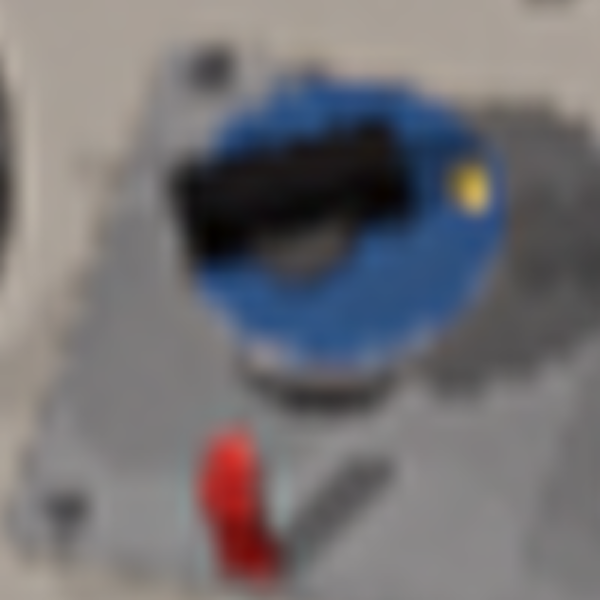

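```bash
python3 -c "
from h import *
goto(.531,.2935,.3784,31.5)
goto(.531,.2935,.3784)"
```

```text
t 62.25 tcp [0.4846 0.0783 0.3739] tilt 0.06 jawyaw 1.3 F [-0.2  0.1 -0.1] M [-0.05  0.   -0.02] g 0.0242 q7 0.11
turn tool z -30.2
shift [159.2 152.   -4.6] mm
t 62.25 tcp [0.4846 0.0783 0.3739] tilt 0.06 jawyaw 1.3 F [-0.2  0.1 -0.1] M [-0.05  0.   -0.02] g 0.0242 q7 0.11
shift [214.1  51.3  -4.5] mm
```

>>> {"api": "play_rows", "payload": {"commands": [[0.02,0.005,0,0],[0.03,0.008,0,0],[0.03,0.008,0,0],[0.03,0.008,0,0],[0.03,0.008,0,0],[0.03,0.008,0,0],[0.03,0.006,0,0],[0.014,0,0,0],[0,0,0,-7.6],[0,0,0,-7.6],[0,0,0,-7.6],[0,0,0,-7.4],[0,0,0,0],[0,0,0,0]], "claw": 0.045}}

```text
t: 63.65
eef_pos: [0.531, 0.293, 0.3738]
tool_rot: [-0.0, 0.49, 0.871, -0.0]
contact_force: [0.1, 0.6, 0.4]
gripper_width: 0.528
```

```bash
python3 -c "
from h import *
goto(.531,.2935,.242,31.5)
c=cam('scene');crop(c,'s21.png',140,70,260,210,5)"
```

```text
t 63.65 tcp [0.531  0.293  0.3738] tilt 0.06 jawyaw 31.26 F [0.1 0.6 0.4] M [-0.03 -0.   -0.03] g 0.0451 q7 0.3
turn tool z -0.24
shift [  0.4   0.4 131.7] mm
```

View pics/s21.png

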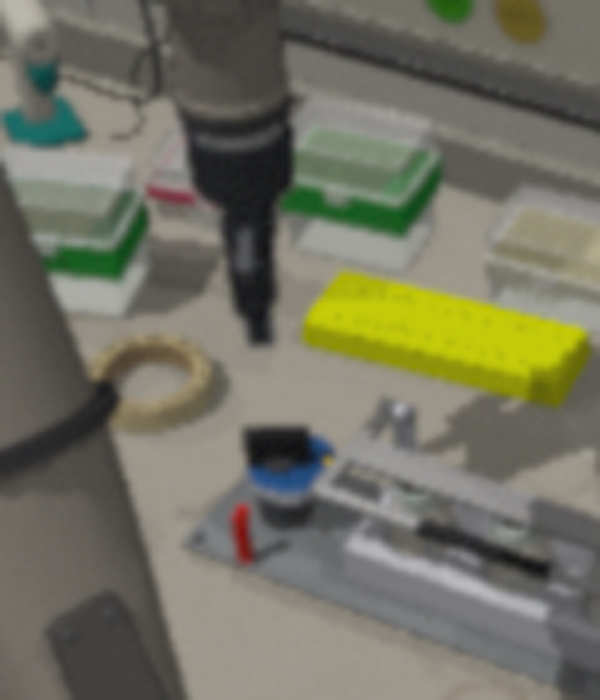

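>>> {"api": "play_rows", "payload": {"commands": [[0,0,0.02,0],[0,0,0.03,0],[0,0,0.025,0],[0,0,0.015,0],[0,0,0,0],[0,0,0,0]]}}

```text
t: 64.3
eef_pos: [0.5316, 0.2933, 0.2847]
tool_rot: [0.0, 0.489, 0.872, 0.0]
contact_force: [0.1, 0.3, -0.1]
gripper_width: 0.524
```

```bash
python3 -c "
from h import *
goto(.531,.2935,.243,31.5)
c=cam('scene');crop(c,'s22.png',160,110,230,190,8)"
```

```text
t 64.3 tcp [0.5316 0.2933 0.2847] tilt 0.03 jawyaw 31.43 F [ 0.1  0.3 -0.1] M [0.02 0.03 0.03] g 0.0448 q7 0.37
turn tool z -0.07
shift [ 0.5 -0.4 41.7] mm
```

View pics/s22.png

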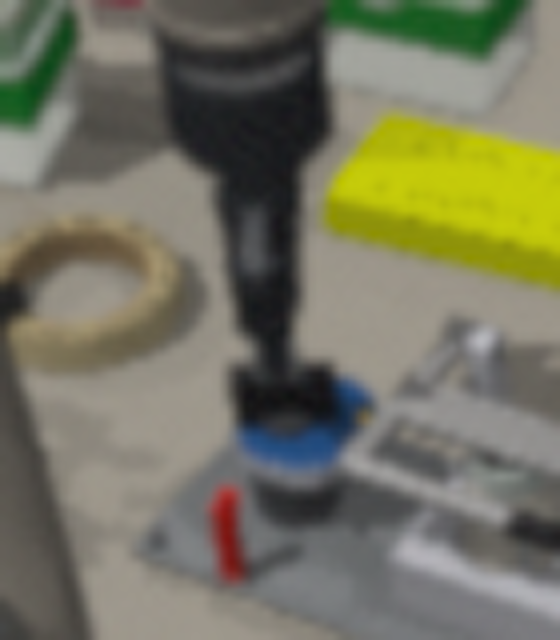

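The near finger is centred on the bar (x about 280). The bar spans x 237–335 and y 365–425. Descend and grip.

>>> {"api": "play_rows", "payload": {"commands": [[0,0,0.012,0],[0,0,0.014,0],[0,0,0.011,0],[0,0,0.004,0],[0,0,0,0],[0,0,0,0]]}}

```text
t: 64.95
eef_pos: [0.5314, 0.2932, 0.2432]
tool_rot: [0.0, 0.489, 0.872, -0.0]
contact_force: [-0.8, 0.5, -0.1]
gripper_width: 0.528
```

>>> {"api": "play_rows", "payload": {"commands": [[0,0,0,0],[0,0,0,0],[0,0,0,0],[0,0,0,0],[0,0,0,0]], "claw": 0.0, "force": 30}}

```text
t: 65.45
eef_pos: [0.5318, 0.2937, 0.2438]
tool_rot: [0.0, 0.489, 0.872, 0.001]
contact_force: [3.2, 2.6, 2.1]
gripper_width: 0.156
```

```bash
python3 -c "
from h import *
goto(.531,.2935,.243,-88.9)"
```

```text
t 65.45 tcp [0.5318 0.2937 0.2438] tilt 0.12 jawyaw 31.49 F [3.2 2.6 2.1] M [ 0.32 -0.37 -0.06] g 0.0133 q7 0.41
turn tool z -59.61
shift [ 0.8 -0.2  0.8] mm
```

>>> {"api": "play_rows", "payload": {"commands": [[0,0,0,5],[0,0,0,6],[0,0,0,6],[0,0,0,6],[0,0,0,0]]}}

```text
t: 65.95
eef_pos: [0.5316, 0.2938, 0.2438]
tool_rot: [0.0, 0.654, 0.757, 0.001]
contact_force: [1.4, 1.2, 4.8]
gripper_width: 0.157
```

```bash
python3 -c "
from h import *
goto(.531,.2935,.243,-88.9)
c=cam('scene');crop(c,'s23.png',160,110,230,190,8)"
```

```text
t 65.95 tcp [0.5316 0.2938 0.2438] tilt 0.08 jawyaw 8.36 F [1.4 1.2 4.8] M [ 0.35 -0.15 -0.01] g 0.0134 q7 0.09
turn tool z -82.74
shift [ 0.6 -0.3  0.8] mm
```

View pics/s23.png

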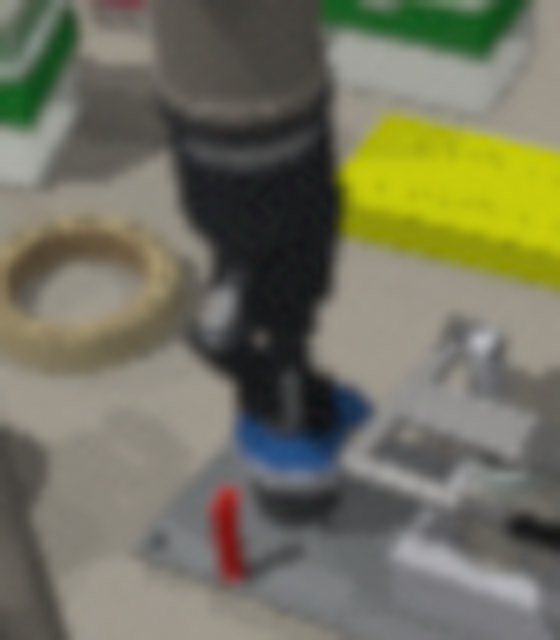

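The wheel turns with the jaws, clockwise from above. 97.3° remain: yaw 8.4 → −88.9.

>>> {"api": "play_rows", "payload": {"commands": [[0,0,0,6],[0,0,0,7],[0,0,0,7],[0,0,0,7],[0,0,0,7],[0,0,0,7],[0,0,0,7],[0,0,0,0]]}}

```text
t: 66.8
eef_pos: [0.5313, 0.2939, 0.2438]
tool_rot: [-0.0, 0.905, 0.426, 0.0]
contact_force: [-0.7, 3.3, 8.0]
gripper_width: 0.15
```

>>> {"api": "play_rows", "payload": {"commands": [[0,0,0,7],[0,0,0,7],[0,0,0,7],[0,0,0,7],[0,0,0,7],[0,0,0,7],[0,0,0,5],[0,0,0,2.2],[0,0,0,0],[0,0,0,0]]}}

```text
t: 67.8
eef_pos: [0.5312, 0.2941, 0.2438]
tool_rot: [-0.001, 1.0, 0.012, -0.0]
contact_force: [-0.4, 2.9, 6.6]
gripper_width: 0.159
```

```bash
python3 -c "
from h import *
goto(.531,.2935,.243,-88.9)
c=cam('scene');crop(c,'s24.png',160,110,230,190,8)"
```

```text
t 67.8 tcp [0.5312 0.2941 0.2438] tilt 0.13 jawyaw -88.63 F [-0.4  2.9  6.6] M [ 0.77  0.15 -0.08] g 0.0136 q7 -1.31
turn tool z 0.27
shift [-0.2  0.6  0.8] mm
```

View pics/s24.png

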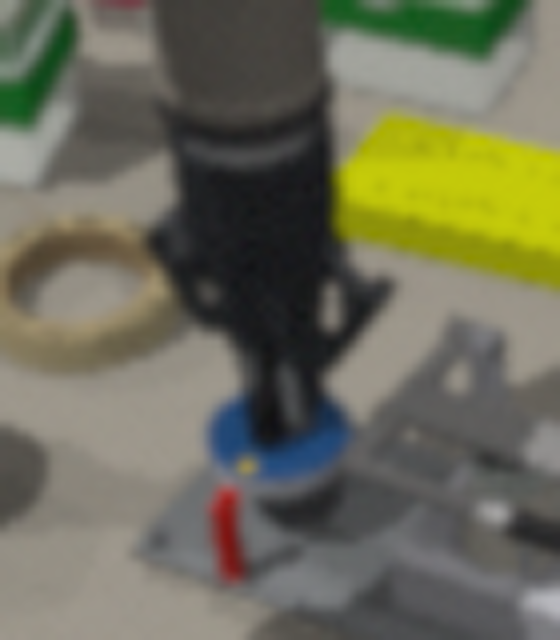

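The yellow dot (248,465) now stands right behind the pointer tip (228,492). Release, rise and move clear.

>>> {"api": "play_rows", "payload": {"commands": [[0,0,0,0],[0,0,0,0],[0,0,0,0],[0,0,-0.005,0],[0,0,-0.015,0],[0,0,-0.03,0],[0,0,-0.03,0],[0,0,-0.03,0],[0,0,-0.03,0],[0,0,-0.03,0],[0,-0.03,-0.02,0],[0,-0.03,0,0],[0,-0.03,0,0],[0,-0.03,0,0],[0,-0.03,0,0],[0,-0.02,0,0],[0,0,0,0],[0,0,0,0]], "claw": 0.04}}

```text
t: 69.65
eef_pos: [0.5274, 0.4627, 0.4339]
tool_rot: [0.0, 1.0, 0.011, 0.0]
contact_force: [0.4, -1.0, 0.4]
gripper_width: 0.472
```

```bash
python3 -c "
from h import *
st()
t=cam('top');crop(t,'t25.png',165,150,295,235,6)
s=cam('scene');crop(s,'s25.png',165,130,295,225,6)"
```

```text
t 69.65 tcp [0.5274 0.4627 0.4339] tilt 0.07 jawyaw -88.73 F [ 0.4 -1.   0.4] M [-0.06 -0.05  0.05] g 0.0403 q7 -1.71
```

View pics/t25.png

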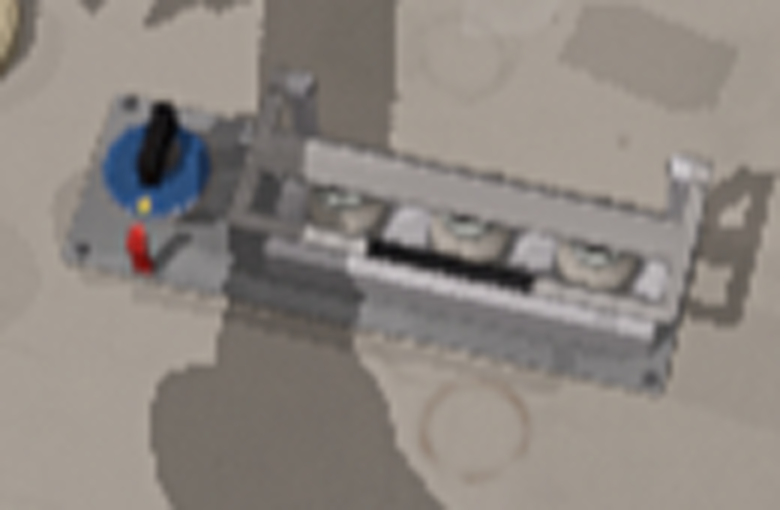

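View pics/s25.png

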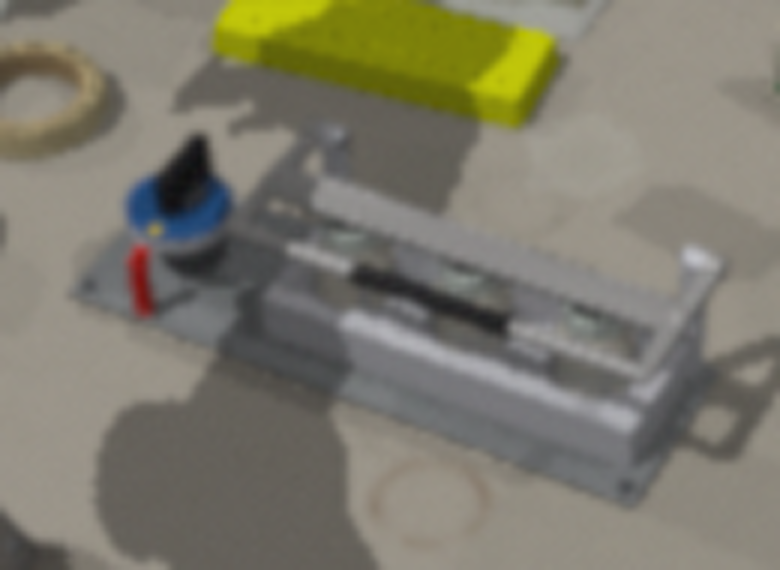

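```bash
python3 -c "
from h import *
s=cam('scene');c=cam('top')
f=lambda U,V:un(U,V,165,130,6); g=lambda U,V:un(U,V,165,150,6)
P=[np.array([[k['fx'],0,k['cx']],[0,k['fy'],k['cy']],[0,0,1]])@np.c_[k['R'],k['t']] for k in(s,c)]
for a,b in[(f(352,272),g(370,245)),(f(508,326),g(532,285)),(f(430,299),g(451,265))]:
  X=cv2.triangulatePoints(P[0],P[1],np.array(a).reshape(2,1),np.array(b).reshape(2,1)); print('handle',(X[:3]/X[3]).ravel().round(4))
a=np.array([onz(s,*f(155,230),.062),onz(c,*g(144,205),.062)]); print('dot',a.round(4),a.mean(0))
a=np.array([onz(s,*f(138,248),.06),onz(c,*g(137,230),.06)]); print('pointer',a.round(4),a.mean(0))
m=a.mean(0); d=np.array([.4925,.2955])
"
```

```text
handle [0.4872 0.1366 0.1024]
handle [0.4851 0.0283 0.1074]
handle [0.4865 0.0822 0.1043]
dot [[0.494  0.2949 0.062 ]
 [0.497  0.2927 0.062 ]] [0.49546603 0.29381135 0.062     ]
pointer [[0.4764 0.2965 0.06  ]
 [0.4794 0.2922 0.06  ]] [0.47788922 0.29432871 0.06      ]
```

The handle is 104 mm high, so the clamp is closed. Seen from the axis, the dot lies at about 180° and the pointer at about 181°. Handing in.

```bash
python3 -c "
from h import *
print(bot.hand_in()); st()"
```

```text
the job is handed in; nothing more can be done
None
the job is handed in; nothing more can be done
```

The job is done and handed in at about 70 s of the 210 s allowed; no verdict was reported. I opened the clamp and put all three white bottles into the three pockets. Each was pressed down to a hard stop with the clamp still open. Then I closed the clamp and turned the wheel about 120° clockwise until its high spot stood at the pointer.

**Last checks**
- **Bottles:** with the clamp still open, the caps measured 94.2–94.8 mm high, against 95 mm for a fully seated bottle. In the last pictures all three still stand upright under the clamp.
- **Clamp:** the handle measured about 104 mm high, which is the closed height, and the clamp had met a hard stop there.
- **Wheel:** the yellow dot was within about 1° of the pointer direction, and the arm was clear of everything.
- **Bystanders:** I did not touch the tape roll, the red-capped bottle or the yellow bottle. I did not re-measure the tape roll or the red-capped bottle at the end.

**What did not go smoothly**
- **Press force:** pressing the first bottle reached about 50 N at the wrist. The later two stayed near 25 N.
- **Clamp force:** the first fast clamp swing peaked at about 67 N in total. I closed it more slowly, below about 8 N until the final stop at 19 N.
- **Wrong-way move:** one move went the wrong way along x, high above everything, and I corrected it.
- **Camera disagreement:** the two cameras disagreed by about 4 mm in x. I used their average, and both the insertion and the clamp closing agreed with it.

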